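# Take the spent gas trap off its quick coupling and lay it in the two-slot rest

### The arm

A 6-joint arm with a two-finger parallel gripper is mounted at the origin on a cart in front of the work surface, level with it; the furniture and walls round the work are solid. World frame = base frame: x ahead of the robot, y to its left, z up, the work surface at z = 0. Lengths are in mm, angles in rad, forces in N, time in s.
With the tool pointing down it reaches from about 350 to 775 mm from the base axis. Payload 7.3 kg.
Tool frame: the origin (TCP) lies at the very end of the fingers, on their centre line; the grasp point (between the pads) lies bot.grip_point_offset behind it (bot.grip_point_offset is the distance from the TCP to the grasp point, in mm); z points along the fingers, y is the line along which they close (so a half turn about z gives the same grasp; the last joint's range is limited). The gripper opens to 92 mm and grips with 3 to 60 N. Pads are 19 mm wide; open, the fingers measure 130 mm over their backs; the gripper's body (75 mm by 190 mm) begins 47 mm behind the grasp point.
Start: joints at [-1.289, 0.342, 1.524, -0, 1.275, -0.146], TCP at [217.831, -477.697, 226.741] pointing down, gripper open.
Joint ranges: [-2.53, 2.53], [-0.77, 2.02], [0.04, 2.7], [-1, 4.14], [0.28, 2.66], [-3.11, 3.11]. Speed limits (rad/s): [2.57, 2.57, 3.14, 3.14, 3.14, 3.14].

### API

Orientations are given as [roll, pitch, yaw] about the fixed x, y, z axes, in that order (R = Rz(yaw) Ry(pitch) Rx(roll)).
In Python, from plant import bot gives the robot as it stands. The module is installed in compiled form; this text tells all that it offers.
- The arm moves only by the tool carry_out, never from a script. Its argument "plan" is a list of rows, each an object of numbers: "tx", "ty", "tz": the shift along the world's x, y, z in mm; "rx", "ry", "rz": the turn, a rotation vector about the world's x, y, z in rad. A call has 1 to 12 rows; each row shifts and turns the commanded pose from where the row before left it; what a row does not reach is not made up. A row lasts 1/10 s, in which the tool goes at most 50 mm and 8.59 degrees, less where a joint would pass 70% of its speed; a pose out of reach is approached as far as the arm can. A call with a gripper value outside its range is refused whole. "gripper" is the closure, from 0 (fully open) to 1 (shut), set as the call begins (left out, the last holds). The fingers move at their own pace and stop on an object; the grip force is fixed at half the most. Time passes only in rows, so rows that do not move let the fingers close. It gives the time, the measured TCP pose, the force, the opening and the grip force at its end, in the units of the state.
- bot.get_obs(): the state, without advancing time (a new reading comes with each control period).
- bot.capture(name): name is "scene" or "top" or "wrist"; returns the picture (384x512x3 uint8, red, green, blue); there is no depth.
- bot.camera_model(name): a dict with "camera_matrix" (3x3 intrinsics, pixels), "R" (3x3) and "t" (3): a world point X has camera coordinates R X + t. Camera axes: x right, y down, z forward; pixel columns grow to the right and rows downward; lengths in mm; the calibration is good to about 2 mm. The wrist camera is an equidistant fisheye: a pixel r from the principal point sees the ray r / f radians off the axis. A picture is of the moment at which its call begins: read the wrist's pose just before it. camera_model takes no time and is no camera call; for the wrist camera it gives the pose at the moment of the call.
- bot.close_job(): hands the job in; it is judged then, once.
The state is a dict: "time": time; "joint_positions": joint angles; "dq": joint speeds; "tau": joint torques, N m; "tool_pos": TCP position; "tcp_rot": TCP orientation; "contact_force": force on the tool from outside, world axes, zero at the start; "moment": the same for the moment, N m; "grip_width": finger opening in mm; "finger_force": force on a finger pad.
Only numpy, scipy, OpenCV 4.12 (cv2) and the standard library are available. Lean on these libraries where they do the work, as an engineer would, in place of code of your own. Each camera call takes 0.05 s, during which the arm holds its last target. There are 200 camera calls.

### The job

The blue gas trap on the purge console is spent: push the orange release collar of its quick coupling fully in and, with the collar held in, draw the trap straight out of the coupling. Then lower it level into the two-slot rest until both of its bare necks sit on the bottoms of the slots, and only then let it go. Leave the things lying round about where they are.

Things in the scene. Friction and masses are not known exactly. Their poses are not given: they have to be found in the camera images.
- trap: Spent gas trap, loose, 0.14 kg: blue can with white and pink bands, 36 across, 80 long, on a steel tube 16 across. Origin mid-can; z along its axis, nipple to red cap; round about z. Along z: nipple tip -135, groove (9 across) -122.5 to -115.5, bare neck to -40, can to +40, bare neck to +70, red cap (19 across) to +82. Mass centre near z = -42. Plugged in at first; no reading while held.
- trap_neck (a point): Point on the trap's axis at z = -76 of the trap, in the bare neck (16 across). Plugged in, the neck is bare from the collar's face (-87) to the can (-40). Same axes as the trap.
- console: White sloped-front housing, 144 deep, 174 wide, 120 tall, fixed to the worktop; a gauge and the coupling sit on its sloping face. Origin under its centre, front to its own -x, z up.
- port_seat (a point): The stop inside the coupling where the nipple tip rests. z: outward along the coupling's axis, 30 degrees above level, the way the trap comes out; x: square to it, up and leaning back over the console; y level. Sloping face at z = -6, its top edge at x = 60; only gauge and knob (to z = 15) and coupling stand out of it. Plugged-in trap: same z axis, origin at z = 135.
- port: Aluminium coupling barrel, 40 across, from z = 0 to 34; bore 18 across. Origin and axes those of port_seat. Jaws in the nipple's groove lock the trap: it comes out only 1.5 mm until the collar is in. Draw it straight along z; after 50 mm it is clear.
- collar_face (a point): Centre of the outer face of the orange release collar, a flange 44 across, 6 thick, round the trap's neck (hole 18). Axes as port_seat; z = 48 there when out, 40 when in; moves with the collar. Push its face inward, for instance with the sides of both fingers astride the neck.
- collar (a joint): Collar travel in m: 0 out (locked), 0.008 fully in, hard stop. Spring 3 N at first, 7 N fully in; returns when let go. From 0.0035 on the jaws are open; once the nipple is 3 mm out with open jaws they cannot catch it. So fingers that hold the collar fully in may close on the neck there and pull: the collar follows them back too late to lock.
- rest: Two-slot rest, fixed: aluminium base 62x122x8, two dark blue uprights 6 thick, 60 wide, 84 tall at y = -54 and +54. Origin under its centre, z up, y along the slot line. Slots open at the top, at x = 0, 19 wide, flat floor 47 high, widening above 64 to 48 wide at the top. Nothing stands below the necks outside the uprights.
- rest_line (a point): Point 55 above the rest's origin: where the trap's origin lies when it is bottomed, along the rest's y either way round, can between the uprights (11 mm of play each way), a bare neck in each slot. Axes as the rest.
- vial_rack: Bystander, loose: blue rack of capped vials, 82x155x42 mm; origin under its centre. To be left where it is.
- ferrule_packet: Bystander, loose: small flat carton, 50x70x14 mm; origin under its centre. To be left where it is.
- screwdriver_t10: Bystander, loose: small screwdriver with red handle, 173 long, 21 thick mm; origin under its centre. To be left where it is.
- vial_3: Bystander, loose: brown vial with blue cap, 12 across, 36 tall mm; origin under its centre. To be left where it is.
- filter_tub: Bystander, loose: tub with white screw lid, 68 across, 62 tall mm; origin under its centre. To be left where it is.
- reagent_1: Bystander, loose: brown bottle with blue cap, 56 across, 105 tall mm; origin under its centre. To be left where it is.
- lab_timer: Bystander, loose: flat white timer, 60x66x22 mm; origin under its centre. To be left where it is.
Things that resemble listed ones, but are neither listed nor needed, are in the scene too. There is more than one size of the rest; the job needs the larger.

How it is judged (in metres and radians):
On the way, in this order (a step that is already met when the one before it is completed fails the run):
1. the release collar is pushed in while the trap is still plugged in (value of joint collar above 0.006 m and z of trap in the frame of port_seat below 0.139 m), for 0.1 s.
2. the trap is drawn clear of the coupling (distance between trap and port_seat above 0.19 m), for 0.1 s.
3. the trap is down in both slots while still held (z of trap in the frame of rest between 0.052 and 0.0585 m and x of trap in the frame of rest between -0.004 and 0.004 m and y of trap in the frame of rest between -0.013 and 0.013 m and angle between the z axis of trap and the y axis of rest, either way round below 0.035 rad and contact force between the fingers and trap above 1 N), for 0.1 s.
At the end, for the whole second after the job is handed in: The trap lies still and released in the two-slot rest, a neck in each slot and both bottomed: its origin 52 to 58.5 mm above the rest's origin, within 4 mm of the slot line sideways and 13 mm along it, its axis within 2 degrees of the slot line; the collar has sprung back out (within 1 mm) (z of trap in the frame of rest between 0.052 and 0.0585 m and x of trap in the frame of rest between -0.004 and 0.004 m and y of trap in the frame of rest between -0.013 and 0.013 m and angle between the z axis of trap and the y axis of rest, either way round below 0.035 rad and linear speed of trap below 0.02 m/s and contact force between the fingers and trap below 0.1 N and value of joint collar below 0.001 m); the robot touches nothing.
It fails at once if a bystander is pushed more than 30 mm or knocked over (distance of any of vial_rack, ferrule_packet, screwdriver_t10, vial_3, filter_tub, reagent_1, lab_timer from where it was at the start of the episode above 0.03 m or angle between any of vial_rack, ferrule_packet, screwdriver_t10, vial_3, filter_tub, reagent_1, lab_timer's own z axis and vertical above 0.5 rad).
It also fails if it takes over 45 s, if anything falls off the work surface, if the arm or the gripper's body presses on something with over 40 N, if the wrist force passes 120 N, or if a joint passes its speed limit or range.

## Working session

There is one attempt and no reset: what is moved stays moved. The work goes in short steps, Python scripts to look and compute and a tool call to move; the robot and the scene stay as the last step left them, time stands still between calls to the robot, and variables do not carry over. Pictures are saved under pics/ and viewed, at most 10 in all, crops included, and the job is handed in when it is done.

Besides the shell and the picture viewer there is one more tool, called as name(argument=value, ...) on one line, values as JSON. carry_out: Moves the arm, as the interface text tells. Its arguments: {"type":"object","properties":{"plan":{"type":"array"},"gripper":{"type":"number"}},"required":["plan"]}

```bash
mkdir -p pics; python3 - <<'E'
from plant import bot
import cv2, numpy as np
print(bot.get_obs(), bot.grip_point_offset)
for n in ("scene","top","wrist"):
    m=bot.camera_model(n); print(n,{k:np.round(v,3).tolist() if not isinstance(v,str) else v for k,v in m.items()})
    im=bot.capture(n); np.save(f"pics/{n}0.npy",im)
    cv2.imwrite(f"pics/{n}0.png",cv2.resize(im[:,:,::-1],(800,600),interpolation=cv2.INTER_CUBIC))
E
```

```text
{'time': 0.0, 'joint_positions': array([-1.28899333e+00,  3.42691319e-01,  1.52504094e+00, -5.98139789e-05,
        1.27537412e+00, -1.46009621e-01]), 'dq': array([-0.00209294,  0.00105136,  0.00023782, -0.00097669, -0.00057066,
       -0.00048113]), 'tau': array([ 1.34039827e-03, -4.31235552e+01, -2.44218367e+01,  7.18832994e-02,
        5.57386153e-02, -1.29070804e-04]), 'tool_pos': array([ 217.69541889, -477.28333802,  226.05290447]), 'tcp_rot': array([-3.14008671e+00, -1.63646958e-04,  4.27829949e-01]), 'contact_force': array([-0.10209041,  0.21968193,  0.45043827]), 'moment': array([-0.06819979,  0.04181868, -0.01413085]), 'finger_force': 0.0, 'grip_width': 91.86767527120784} 18.8
scene {'camera_matrix': [[421.683, 0.0, 256.415], [0.0, 421.683, 194.301], [0.0, 0.0, 1.0]], 'R': [[-0.778, -0.629, 0.015], [-0.421, 0.502, -0.756], [0.467, -0.594, -0.655]], 't': [332.018, 307.029, 1446.956]}
top {'camera_matrix': [[494.684, 0.0, 256.242], [0.0, 494.684, 203.189], [0.0, 0.0, 1.0]], 'R': [[0.015, -1.0, -0.003], [-0.994, -0.015, -0.107], [0.107, 0.005, -0.994]], 't': [-62.6, 484.842, 1739.828]}
wrist {'camera_matrix': [[297.319, 0.0, 258.156], [0.0, 297.319, 193.465], [0.0, 0.0, 1.0]], 'R': [[0.414, -0.91, -0.001], [-0.881, -0.4, 0.251], [-0.229, -0.103, -0.968]], 't': [-524.864, -31.543, 388.135]}
```

View pics/scene0.png

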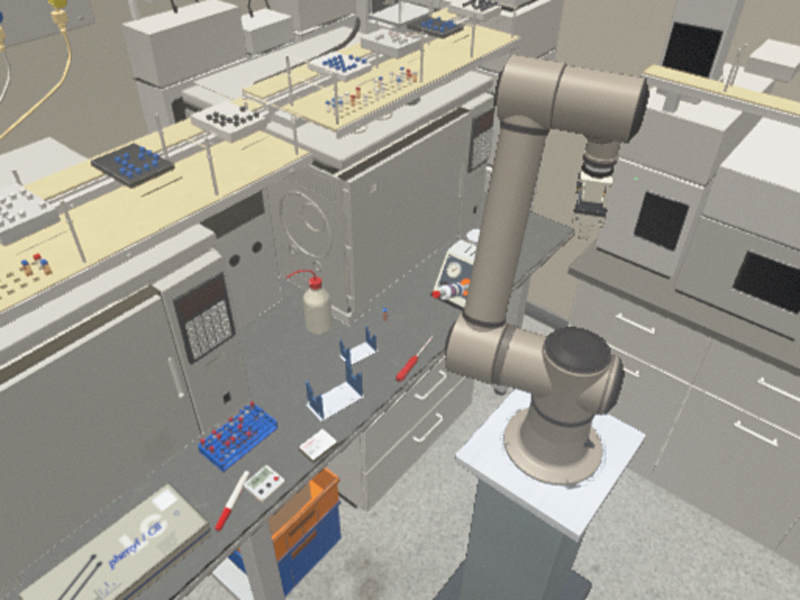

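View pics/top0.png

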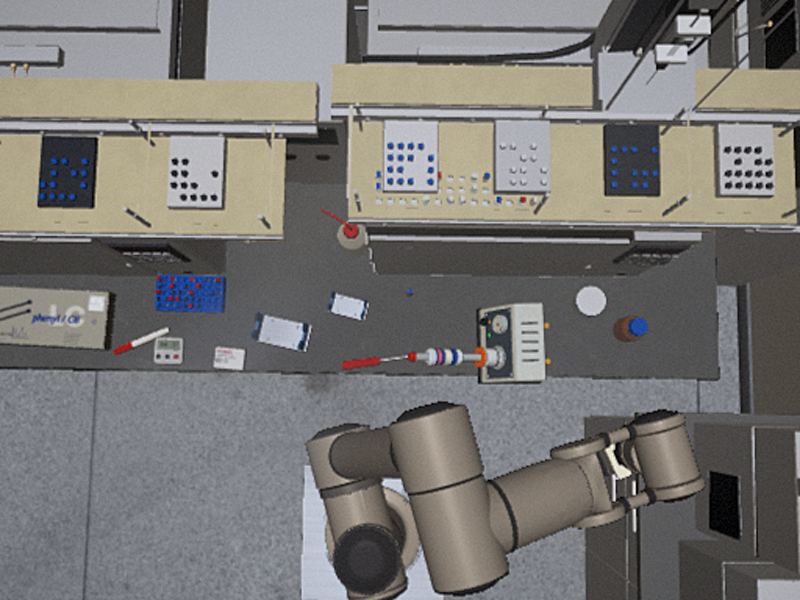

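The scene view shows the trap at (450,292), with the arm close beside it. The top view shows these candidates:
- **Trap:** the blue/white/pink can runs from its red cap at (413,356) to the orange collar at (482,357). I see no other trap. The red/white screwdrivers at (378,362) and (140,341) are different things.
- **Rest:** the two candidates are at (282,332), which is larger, and (348,306), which is smaller. I choose (282,332).

Next I'll get rough positions and a closer crop.

```bash
cat > h.py <<'E'
from plant import bot
import cv2, numpy as np
def ray(m,px):
    K=np.array(m["camera_matrix"]);R=np.array(m["R"]);t=np.array(m["t"])
    v=(np.array(px,float)-K[:2,2])/K[0,0]
    if m.get("fish"):
        r=np.linalg.norm(v); d=np.r_[v*np.sin(r)/max(r,1e-9),np.cos(r)]
    else: d=np.r_[v,1]; d/=np.linalg.norm(d)
    return -R.T@t, R.T@d
def plane(m,px,z):
    o,d=ray(m,px); return o+d*(z-o[2])/d[2]
def tri(rs):
    A=sum(np.eye(3)-np.outer(d,d) for o,d in rs); b=sum((np.eye(3)-np.outer(d,d))@o for o,d in rs)
    p=np.linalg.solve(A,b); return p,[np.linalg.norm(np.cross(p-o,d)) for o,d in rs]
def proj(m,X):
    c=np.array(m["R"])@np.array(X,float)+np.array(m["t"]);K=np.array(m["camera_matrix"])
    if m.get("fish"):
        r=np.hypot(*c[:2]); return K[:2,2]+K[0,0]*np.arctan2(r,c[2])*c[:2]/r
    return K[:2,2]+K[0,0]*c[:2]/c[2]
def model(n):
    m=dict(bot.camera_model(n)); m["fish"]=n=="wrist"; return m
E
python3 - <<'E'
from h import *
def blobs(n,lo,hi,box):
    im=np.load(f"pics/{n}0.npy");h=cv2.cvtColor(im,cv2.COLOR_RGB2HSV);k=cv2.inRange(h,lo,hi)
    x0,y0,x1,y1=[int(v/1.5625) for v in box];mm=np.zeros_like(k);mm[y0:y1,x0:x1]=k[y0:y1,x0:x1]
    n,l,s,c=cv2.connectedComponentsWithStats(mm)
    return [(s[i,4],s[i,:4].tolist(),c[i].round(1)) for i in range(1,n) if s[i,4]>8]
T,S=model("top"),model("scene")
print(blobs("top",(8,150,120),(20,255,255),(400,330,520,390)));print(blobs("scene",(8,150,120),(20,255,255),(420,260,520,320)))
print(blobs("top",(0,150,100),(5,255,255),(405,340,425,375)));print(blobs("scene",(0,150,100),(5,255,255),(425,260,450,320)))
for p in [(282,332),(255,318),(312,345)]: print(plane(T,np.array(p)/1.5625,40))
im=cv2.imread  # crops
a=np.load("pics/top0.npy")[165:260,150:360];b=np.load("pics/scene0.npy")[140:205,255:330]
a=cv2.resize(a,(800,362),interpolation=cv2.INTER_CUBIC);b=cv2.resize(b,(270,234),interpolation=cv2.INTER_CUBIC)
o=np.zeros((600,800,3),np.uint8);o[:362]=a;o[364:598,:270]=b;cv2.imwrite("pics/crop1.png",o[:,:,::-1])
E
```

```text
[(np.int32(59), [303, 222, 8, 13], array([307.1, 228.1]))]
[(np.int32(15), [295, 178, 6, 4], array([297.4, 179.7]))]
[(np.int32(20), [261, 226, 5, 5], array([263.2, 227.8]))]
[(np.int32(14), [277, 186, 4, 5], array([278.5, 188. ]))]
[447.21086232 211.90701079  40.        ]
[478.1470044  274.14963711  40.        ]
[418.76443988 143.20642165  40.        ]
```

View pics/crop1.png

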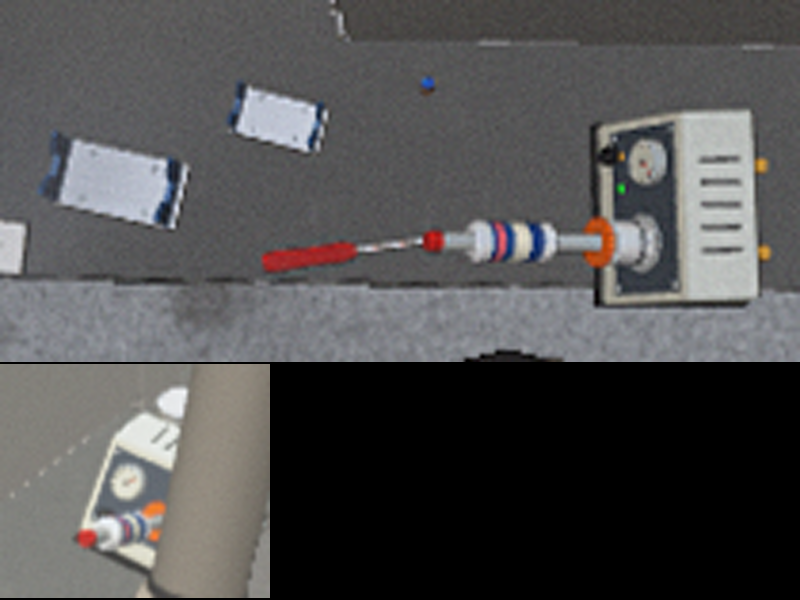

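The crop confirms the trap: red cap at (433,241), pink and blue bands, orange collar at (600,243). The gauge at (648,162) sits beside the coupling, and the larger rest is at (115,180). Next I'll plan a wrist view.

```bash
cat >> h.py <<'E'
from scipy.spatial.transform import Rotation as Rn
def tool(o=None):
    o=o or bot.get_obs(); return np.array(o["tool_pos"]),Rn.from_euler("xyz",o["tcp_rot"]).as_matrix()
E
python3 - <<'E'
from h import *
T,S=model("top"),model("scene")
print("cap",tri([ray(T,(263.2,227.8)),ray(S,(278.5,188))]))
for z in (80,100): print("collar z",z,plane(T,(307.1,228.1),z))
W=model("wrist");p,R=tool();c=-W["R"].T@W["t"]
print("cam in tool",R.T@(c-p),"\ncam axes in tool\n",R.T@W["R"].T, "\ntool R\n",R)
E
```

```text
cap (array([389.84433361, -80.130029  , 167.12006711]), [np.float64(0.3180222994648864), np.float64(0.3180222994648641)])
collar z 80 [ 396.34686258 -231.80386032   80.        ]
collar z 100 [ 395.18371972 -229.83120443  100.        ]
cam in tool [  66.22484122    0.38960756 -157.08934478] 
cam axes in tool
 [[-1.40389524e-03 -9.67850536e-01 -2.51522103e-01]
 [ 9.99998799e-01 -1.52383011e-03  2.82067588e-04]
 [-6.56276221e-04 -2.51521405e-01  9.67851513e-01]] 
tool R
 [[ 9.09901441e-01  4.14824370e-01 -3.31446447e-04]
 [ 4.14824468e-01 -9.09900751e-01  1.13346901e-03]
 [ 1.68607198e-04 -1.16883719e-03 -9.99999303e-01]]
```

carry_out(plan=[{"tx": 22, "ty": 30, "tz": 8, "rz": 0.148}, {"tx": 22, "ty": 30, "tz": 8, "rz": 0.148}, {"tx": 22, "ty": 30, "tz": 8, "rz": 0.148}, {"tx": 22, "ty": 30, "tz": 8, "rz": 0.148}, {"tx": 22, "ty": 30, "tz": 8, "rz": 0.148}, {"tx": 22, "ty": 30, "tz": 8, "rz": 0.148}, {"tx": 22, "ty": 30, "tz": 8, "rz": 0.148}, {"tx": 22, "ty": 30, "tz": 8, "rz": 0.148}, {}])

```text
invalid input at $.plan[0]: expected keys tx, ty, tz, rx, ry, rz
```

carry_out(plan=[{"tx": 22, "ty": 30, "tz": 8, "rx": 0, "ry": 0, "rz": 0.148}, {"tx": 22, "ty": 30, "tz": 8, "rx": 0, "ry": 0, "rz": 0.148}, {"tx": 22, "ty": 30, "tz": 8, "rx": 0, "ry": 0, "rz": 0.148}, {"tx": 22, "ty": 30, "tz": 8, "rx": 0, "ry": 0, "rz": 0.148}, {"tx": 22, "ty": 30, "tz": 8, "rx": 0, "ry": 0, "rz": 0.148}, {"tx": 22, "ty": 30, "tz": 8, "rx": 0, "ry": 0, "rz": 0.148}, {"tx": 22, "ty": 30, "tz": 8, "rx": 0, "ry": 0, "rz": 0.148}, {"tx": 22, "ty": 30, "tz": 8, "rx": 0, "ry": 0, "rz": 0.148}, {"tx": 0, "ty": 0, "tz": 0, "rx": 0, "ry": 0, "rz": 0}])

```text
time: 1.05
tool_pos: [395.9, -234.8, 291.7]
tcp_rot: [3.139, 0.0, 1.62]
contact_force: [-0.0, -1.4, -0.4]
grip_width: 92.3
finger_force: 0.0
```

```bash
python3 - <<'E'
from h import *
import pickle
W=model("wrist");im=bot.capture("wrist");np.save("pics/w1.npy",im);pickle.dump((W,tool()),open("pics/w1.pkl","wb"))
s=bot.capture("scene");np.save("pics/scene1.npy",s)
o=np.zeros((600,800,3),np.uint8);o[:384,:512]=im;c=cv2.resize(s[130:240,180:350],None,fx=2,fy=2);o[384:384+216,:340]=c[:216]
cv2.imwrite("pics/v1.png",o[:,:,::-1])
E
```

```text
(no output)
```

View pics/v1.png

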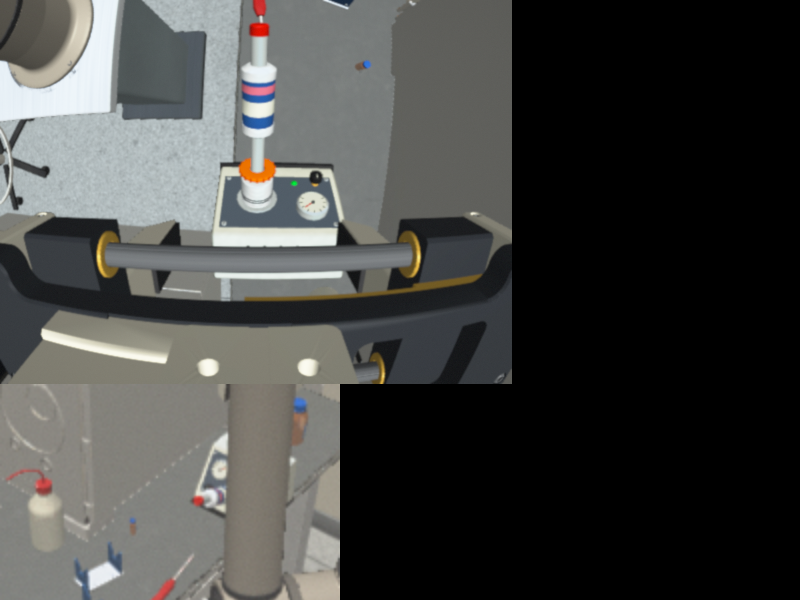

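The wrist view shows the trap from the red cap (260,30) through the can (258,100) and bare neck (258,155) to the collar (257,170). The gauge at (313,205) is off to the side. I'll tilt into the pre-grasp pose and take a second view.

carry_out(plan=[{"tx": 0, "ty": -6, "tz": -25, "rx": 0.13, "ry": 0, "rz": 0}, {"tx": 0, "ty": -6, "tz": -25, "rx": 0.13, "ry": 0, "rz": 0}, {"tx": 0, "ty": -6, "tz": -25, "rx": 0.13, "ry": 0, "rz": 0}, {"tx": 0, "ty": -6, "tz": -25, "rx": 0.13, "ry": 0, "rz": 0}, {"tx": 0, "ty": 0, "tz": 0, "rx": 0, "ry": 0, "rz": 0}])

```text
time: 1.65
tool_pos: [390.9, -263.8, 183.5]
tcp_rot: [3.129, -0.533, 1.605]
contact_force: [-0.6, 0.6, -0.1]
grip_width: 91.6
finger_force: 0.0
```

```bash
python3 - <<'E'
from h import *
import pickle
W=model("wrist");im=bot.capture("wrist");np.save("pics/w2.npy",im);pickle.dump((W,tool()),open("pics/w2.pkl","wb"))
cv2.imwrite("pics/v2.png",im[:,:,::-1])
res=[]
for n in (1,2):
    im=np.load(f"pics/w{n}.npy");h=cv2.cvtColor(im,cv2.COLOR_RGB2HSV)
    for nm,lo,hi in (("org",(7,170,120),(20,255,255)),("red",(0,170,100),(5,255,255)),("blue",(105,120,60),(125,255,255))):
        k=cv2.inRange(h,lo,hi);k[:, :200]=0;k[:,310:]=0;k[230:]=0
        N,l,s,c=cv2.connectedComponentsWithStats(k)
        print(n,nm,[(s[i].tolist(),c[i].round(1).tolist()) for i in range(1,N) if s[i,4]>60])
E
```

```text
1 org [([239, 159, 37, 23, 492], [256.9, 171.0])]
1 red [([254, 0, 11, 15, 151], [259.2, 6.7]), ([250, 23, 19, 13, 229], [258.9, 29.3])]
1 blue [([243, 81, 32, 6, 79], [258.3, 84.0]), ([243, 93, 31, 10, 187], [258.1, 97.9]), ([243, 115, 30, 14, 280], [257.5, 121.8])]
2 org [([237, 205, 50, 19, 601], [261.8, 214.7])]
2 red [([249, 20, 23, 32, 247], [259.7, 29.2])]
2 blue [([275, 0, 32, 8, 143], [292.2, 2.4]), ([244, 79, 38, 6, 153], [262.5, 81.2]), ([244, 95, 38, 10, 336], [262.5, 99.3]), ([244, 125, 38, 15, 559], [262.4, 132.1])]
```

View pics/v2.png

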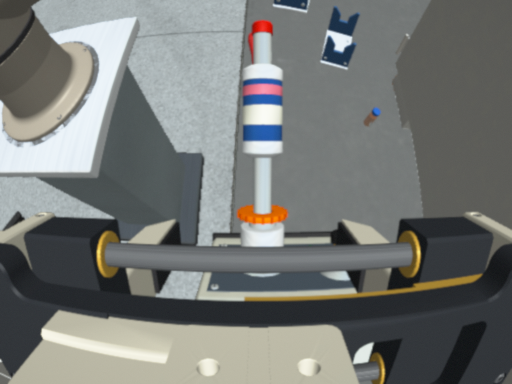

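The second view shows the trap almost vertical in the image. The cap is at (262,27), the can spans rows 65–155, the bare neck is at (263,180), and the collar is at (262,215). Now I'll triangulate.

```bash
python3 - <<'E'
from h import *
import pickle
W1,t1=pickle.load(open("pics/w1.pkl","rb"));W2,t2=pickle.load(open("pics/w2.pkl","rb"))
pr={"collar":((257.5,171),(262,214.7)),"b1":((258.6,84.0),(262.8,81.2)),"b2":((258.3,97.9),(262.8,99.3)),"b3":((258,121.8),(262.8,132.1)),"neckjoin":((258,137),(262.8,155))}
P={}
for k,(a,b) in pr.items():
    p,e=tri([ray(W1,a),ray(W2,b)]);P[k]=p;print(k,p.round(1),np.round(e,2))
d=P["b1"]-P["b3"];print("dir b",d/np.linalg.norm(d))
d=P["b1"]-P["collar"];print(d/np.linalg.norm(d))
# neck edges in view 1/2: width centre at several rows
for n,rows in ((1,(140,145,150,155)),(2,(165,175,185,195))):
    im=np.load(f"pics/w{n}.npy").astype(int)
    for r in rows: print(n,r,im[r,244:280].sum(1).tolist())
print("tool",t2[0],"\n",t2[1])
E
```

```text
collar [ 394.1 -232.5   94.6] [0.41 0.41]
b1 [ 390.8 -135.   155.8] [0.08 0.08]
b2 [ 391.2 -148.4  148.5] [0.04 0.04]
b3 [ 392.1 -172.7  136.4] [0.09 0.09]
neckjoin [ 392.8 -189.3  127.2] [0.2 0.2]
dir b [-0.02941224  0.88803064  0.45884258]
[-0.02840527  0.84651435  0.53160756]
1 140 [371, 371, 372, 369, 370, 371, 375, 400, 462, 532, 577, 603, 625, 640, 645, 642, 640, 629, 600, 547, 466, 391, 372, 370, 373, 373, 370, 370, 375, 372, 368, 367, 371, 375, 375, 379]
1 145 [374, 369, 373, 372, 373, 372, 373, 405, 475, 539, 581, 608, 628, 643, 649, 645, 643, 632, 598, 532, 447, 391, 381, 380, 375, 373, 373, 373, 373, 371, 372, 372, 373, 376, 376, 379]
1 150 [370, 370, 371, 372, 377, 381, 381, 411, 476, 546, 586, 609, 635, 648, 651, 647, 645, 631, 590, 515, 426, 383, 376, 373, 375, 376, 372, 371, 368, 369, 369, 374, 370, 376, 382, 379]
1 155 [370, 370, 373, 378, 380, 384, 385, 416, 485, 555, 596, 620, 640, 649, 647, 645, 642, 627, 584, 507, 412, 375, 375, 369, 368, 370, 371, 367, 367, 371, 375, 369, 369, 372, 372, 373]
2 165 [361, 364, 359, 362, 362, 360, 358, 361, 353, 355, 393, 458, 517, 566, 598, 609, 622, 634, 642, 644, 642, 637, 641, 637, 617, 589, 526, 440, 375, 364, 362, 362, 366, 366, 364, 368]
2 175 [364, 365, 365, 364, 363, 363, 366, 362, 353, 354, 399, 463, 526, 573, 601, 618, 629, 637, 644, 645, 640, 637, 641, 638, 620, 586, 523, 432, 377, 365, 366, 368, 368, 367, 366, 365]
2 185 [365, 362, 361, 364, 362, 362, 364, 358, 352, 357, 402, 471, 533, 582, 611, 623, 633, 641, 648, 649, 643, 641, 644, 640, 621, 586, 519, 419, 370, 364, 359, 364, 362, 364, 362, 365]
2 195 [361, 362, 363, 364, 363, 361, 363, 361, 352, 355, 409, 480, 542, 589, 613, 630, 637, 646, 651, 650, 643, 641, 644, 640, 620, 580, 506, 410, 367, 361, 365, 366, 363, 363, 362, 362]
tool [ 391.84709747 -263.19215714  186.77335992] 
 [[-0.03283484  0.99945765 -0.00250657]
 [ 0.86397359  0.02964448  0.50266374]
 [ 0.50246543  0.01433927 -0.86447839]]
```

carry_out(plan=[{"tx": 1, "ty": 0, "tz": 0, "rx": 0, "ry": 0, "rz": 0}, {"tx": 0, "ty": 0, "tz": 0, "rx": 0, "ry": 0, "rz": 0}, {"tx": 0, "ty": 0, "tz": 0, "rx": 0, "ry": 0, "rz": 0}])

```text
time: 2.0
tool_pos: [395.3, -261.4, 192.9]
tcp_rot: [3.115, -0.515, 1.62]
contact_force: [0.3, 0.1, 0.2]
grip_width: 91.7
finger_force: 0.0
```

```bash
python3 - <<'E'
from h import *
import pickle
W=model("wrist");t=tool();im=bot.capture("wrist");t2=tool();np.save("pics/w3.npy",im);pickle.dump((W,t),open("pics/w3.pkl","wb"))
print(t[0],t2[0],"\n",t[1])
for c in (262,263): print(c,[(r,im[r,c].tolist()) for r in list(range(15,40))+list(range(60,72))+list(range(148,162))])
for c in (250,275): print(c,[(r,im[r,c].tolist()) for r in range(200,230)])
E
```

```text
[ 395.29236661 -261.41585024  192.92304799] [ 395.25751544 -261.34188815  192.69762901] 
 [[-0.04323971  0.999063    0.00185639]
 [ 0.86925443  0.03670551  0.49300045]
 [ 0.49247037  0.02293087 -0.87002708]]
262 [(15, [115, 119, 119]), (16, [115, 119, 118]), (17, [116, 120, 120]), (18, [115, 120, 119]), (19, [115, 119, 118]), (20, [116, 119, 119]), (21, [116, 120, 118]), (22, [115, 118, 118]), (23, [116, 120, 119]), (24, [116, 119, 119]), (25, [122, 117, 115]), (26, [163, 99, 98]), (27, [224, 54, 48]), (28, [232, 24, 9]), (29, [232, 29, 12]), (30, [231, 28, 12]), (31, [232, 33, 18]), (32, [232, 30, 13]), (33, [231, 31, 14]), (34, [230, 31, 14]), (35, [231, 34, 19]), (36, [229, 29, 18]), (37, [218, 44, 40]), (38, [177, 108, 111]), (39, [181, 181, 186]), (60, [198, 214, 219]), (61, [197, 213, 218]), (62, [197, 212, 218]), (63, [198, 213, 218]), (64, [197, 212, 218]), (65, [198, 214, 219]), (66, [198, 213, 218]), (67, [197, 212, 218]), (68, [198, 213, 218]), (69, [203, 218, 221]), (70, [219, 228, 231]), (71, [229, 238, 242]), (148, [233, 241, 248]), (149, [237, 245, 249]), (150, [236, 2
[... 2137 characters left out ...]
199])]
275 [(200, [119, 122, 121]), (201, [117, 121, 119]), (202, [118, 122, 121]), (203, [118, 123, 120]), (204, [117, 122, 121]), (205, [118, 122, 120]), (206, [118, 123, 121]), (207, [120, 122, 121]), (208, [130, 115, 108]), (209, [166, 100, 66]), (210, [202, 98, 4]), (211, [212, 97, 0]), (212, [215, 99, 0]), (213, [215, 99, 0]), (214, [216, 100, 0]), (215, [218, 101, 0]), (216, [221, 103, 0]), (217, [231, 111, 0]), (218, [240, 118, 0]), (219, [242, 119, 0]), (220, [238, 113, 0]), (221, [231, 110, 0]), (222, [214, 108, 44]), (223, [172, 119, 96]), (224, [148, 135, 129]), (225, [158, 160, 158]), (226, [175, 179, 178]), (227, [187, 192, 191]), (228, [194, 200, 198]), (229, [198, 203, 202])]
```

```bash
python3 - <<'E'
from h import *
import pickle
from scipy.optimize import least_squares
W,(p,R)=pickle.load(open("pics/w3.pkl","rb"))
im=np.load("pics/w3.npy").astype(int)
def cen(r):  # silhouette centre of can rows
    m=im[r,235:292]; h=(m-np.median(im[r,225:236],0))
    return m
h=cv2.cvtColor(im.astype(np.uint8),cv2.COLOR_RGB2HSV)
k=cv2.inRange(h,(105,120,60),(125,255,255));k[:,:230]=0;k[:,300:]=0;k[60:70]=0;k[:60]=0;k[165:]=0
cols={}
for r in (85,101,128,135): 
    c=np.where(k[r])[0]; cols[r]=(c.min()+c.max())/2 if len(c) else None
print(cols)
rows=[(26.3,9.5,217),(38.0,8,205),(70,18,175),(158.8,18,95)]
def fr(q):
    y=q[3];z=np.array([-np.sin(y)*np.cos(np.pi/6),np.cos(y)*np.cos(np.pi/6),.5]);yy=np.cross([0,0,1],z);yy/=np.linalg.norm(yy)
    return z,np.cross(yy,z)
def f(q,use=(0,1,2,3)):
    z,x=fr(q);s=q[:3]
    if x[2]<0:x=-x
    e=[proj(W,s+x*rows[i][1]+z*rows[i][2])[1]-rows[i][0] for i in use]
    for r,c in cols.items():
        if c is None: continue
        # axis column at that row
        a=proj(W,s+z*95);b=proj(W,s+z*175);u=(r-a[1])/(b[1]-a[1]);e.append(a[0]+u*(b[0]-a[0])-c)
    return np.array(e)
for use in ((0,1,2,3),(2,3)):
    o=least_squares(f,[397,-263,61,.033],args=(use,));q=o.x;z,x=fr(q)
    if x[2]<0:x=-x
    print(q.round(3),"res",o.fun.round(2),"z",z.round(3),"x",x.round(3))
    print("TCP in seat: x",(p-q[:3])@x,"y",(p-q[:3])@np.cross(z,x),"z",(p-q[:3])@z)
    print("toolx.z",R[:,0]@z, "tool z in seat",R[:,2]@x,R[:,2]@np.cross(z,x),R[:,2]@z)
    for yy,ob in((12.,(250,225.7)),): print("collar proj",proj(W,q[:3]+x*18.4+z*42-np.cross(z,x)*12), proj(W,q[:3]+x*18.4+z*42+np.cross(z,x)*12))
E
```

```text
{85: None, 101: np.float64(256.5), 128: None, 135: np.float64(257.0)}
[ 3.98133e+02 -2.57592e+02  5.38980e+01  6.60000e-02] res [ 0.02  0.95 -1.21  0.31 -0.01  0.01] z [-0.057  0.864  0.5  ] x [ 0.033 -0.499  0.866]
TCP in seat: x 122.21355561283637 y -3.085439786344132 z 66.36966617747198
toolx.z 0.9998655665664977 tool z in seat -0.9993724806422584 0.03423466784733039 -0.00909023939850373
collar proj [245.9436224  216.15198184] [271.72052568 215.48952493]
[ 3.98093e+02 -2.55663e+02  4.97650e+01  6.50000e-02] res [0. 0. 0. 0.] z [-0.056  0.864  0.5  ] x [ 0.033 -0.499  0.866]
TCP in seat: x 126.7579663726975 y -3.17038408055362 z 66.76572848965696
toolx.z 0.9998710649069903 tool z in seat -0.9993803588074713 0.034007556085630816 -0.009076594016084572
collar proj [246.07656752 214.93662059] [271.44673026 214.29948533]
```

```bash
python3 - <<'E'
from h import *
import pickle
T=model("top");V={n:(pickle.load(open(f"pics/w{n}.pkl","rb")),np.load(f"pics/w{n}.npy")) for n in (1,2,3)}
def cents(im,wr):
    h=cv2.cvtColor(im,cv2.COLOR_RGB2HSV);out={}
    for nm,lo,hi in (("org",(7,170,120),(20,255,255)),("red",(0,170,100),(5,255,255)),("blue",(105,120,60),(125,255,255))):
        k=cv2.inRange(h,lo,hi);b=np.zeros_like(k)
        if wr: b[15:235,235:295]=k[15:235,235:295]
        else: b[215:245,258:318]=k[215:245,258:318]
        N,l,s,c=cv2.connectedComponentsWithStats(b)
        out[nm]=[(s[i,4],s[i,:4].tolist(),c[i].round(1)) for i in range(1,N) if s[i,4]>12]
    return out
C={n:cents(v[1],True) for n,v in V.items()};C["T"]=cents(np.load("pics/top0.npy"),False)
for n in (3,"T"): print(n,C[n])
big=lambda L:max(L,key=lambda a:a[0])[2]
for nm in ("org","blue","red"):
    for a,b in ((1,3),(2,3),("T",3),("T",1)):
        m=lambda n:T if n=="T" else V[n][0][0]
        p,e=tri([ray(m(a),big(C[a][nm])),ray(m(b),big(C[b][nm]))]);print(nm,a,b,p.round(1),round(e[0],1),"xp",round(-p[1]*.5+p[2]*.866,1),"s",round(p[1]*.866+p[2]*.5,1))
E
```

```text
3 {'org': [(np.int32(571), [235, 207, 46, 19], array([256.6, 217.3]))], 'red': [(np.int32(234), [246, 27, 23, 21], array([257.2,  33.5]))], 'blue': [(np.int32(148), [239, 86, 38, 5], array([257.5,  87.8])), (np.int32(325), [239, 101, 38, 10], array([257.6, 105.3])), (np.int32(544), [239, 131, 37, 15], array([257.1, 137.9]))]}
T {'org': [(np.int32(57), [303, 222, 8, 13], array([307.2, 228.4]))], 'red': [(np.int32(20), [261, 226, 5, 5], array([263.2, 227.8]))], 'blue': [(np.int32(15), [282, 224, 3, 9], array([283.3, 228.3])), (np.int32(24), [289, 224, 4, 9], array([290.5, 227.9]))]}
org 1 3 [ 394.  -232.6   94.5] 0.2 xp 198.1 s -154.2
org 2 3 [ 393.9 -232.    91.4] 0.4 xp 195.1 s -155.2
org T 3 [ 394.6 -231.4   88.1] 0.3 xp 192.0 s -156.4
org T 1 [ 393.5 -228.8  114.9] 0.2 xp 213.9 s -140.7
blue 1 3 [ 391.7 -172.7  135.9] 0.0 xp 204.1 s -81.6
blue 2 3 [ 391.6 -175.1  140.8] 0.1 xp 209.5 s -81.2
blue T 3 [ 392.4 -171.3  133.2] 0.7 xp 201.0 s -81.8
blue T 1 [ 392.3 -172.   134.1] 1.0 xp 202.1 s -81.9
red 1 3 [388.2 -82.7 168.9] 0.4 xp 187.6 s 12.8
red 2 3 [386.8 -41.9 129.2] 0.3 xp 132.8 s 28.3
red T 3 [388.9 -80.1 166.5] 1.2 xp 184.2 s 13.9
red T 1 [389.5 -80.2 161.5] 1.0 xp 179.9 s 11.3
```

carry_out(plan=[{"tx": -0.6, "ty": 16.3, "tz": -27.7, "rx": 0.008, "ry": 0.023, "rz": 0}, {"tx": -0.6, "ty": 16.3, "tz": -27.7, "rx": 0, "ry": 0, "rz": 0}, {"tx": -0.6, "ty": 16.3, "tz": -27.7, "rx": 0, "ry": 0, "rz": 0}, {"tx": -0.6, "ty": 16.3, "tz": -27.7, "rx": 0, "ry": 0, "rz": 0}, {"tx": 0, "ty": 0, "tz": 0, "rx": 0, "ry": 0, "rz": 0}, {"tx": 0, "ty": 0, "tz": 0, "rx": 0, "ry": 0, "rz": 0}, {"tx": 0, "ty": 0, "tz": 0, "rx": 0, "ry": 0, "rz": 0}])

```text
time: 2.75
tool_pos: [393.4, -198.0, 81.5]
tcp_rot: [3.141, -0.525, 1.606]
contact_force: [0.8, 0.2, -0.2]
grip_width: 91.7
finger_force: 0.0
```

```bash
python3 - <<'E'
from h import *
import pickle
W=model("wrist");t=tool();im=bot.capture("wrist");np.save("pics/w4.npy",im);pickle.dump((W,t),open("pics/w4.pkl","wb"))
s=bot.capture("scene");np.save("pics/scene4.npy",s)
p,R=t;print(p,"\n",R.round(3),"s",p[1]*.866+p[2]*.5,"xp",-p[1]*.5+p[2]*.866)
o=np.zeros((600,800,3),np.uint8);o[:384,:512]=im;o[384:,:]=0;c=cv2.resize(s[140:212,230:350],None,fx=3,fy=3);o[384:600,:360]=c
cv2.imwrite("pics/v4.png",o[:,:,::-1])
E
```

```text
[ 393.42179775 -197.95516172   81.51835443] 
 [[-0.031  0.999 -0.018]
 [ 0.865  0.036  0.501]
 [ 0.501  0.    -0.865]] s -130.66999283305717 xp 169.5724758001312
```

View pics/v4.png

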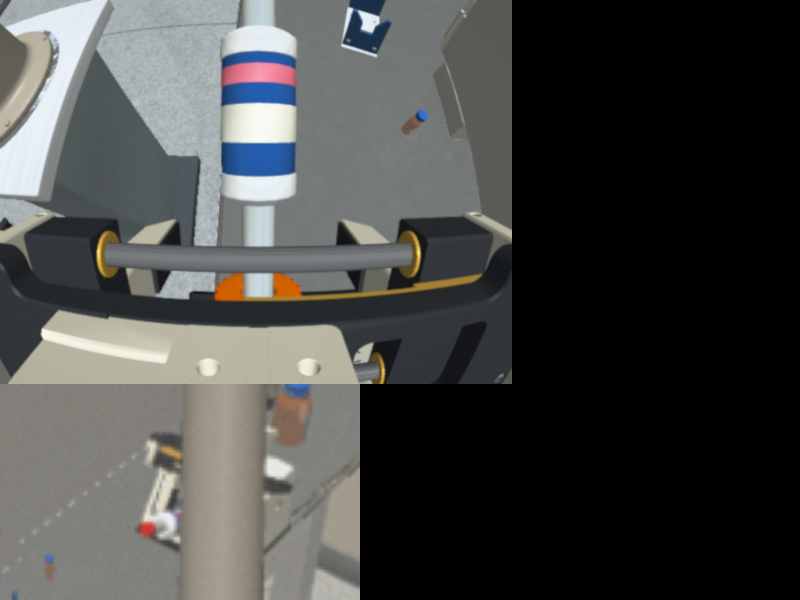

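The trap fills the view: can between rows 27 and 200, neck at column 259, collar at (258,285) between the fingers. I'll refine using views 3 and 4.

```bash
python3 - <<'E'
from h import *
import pickle
V={n:(pickle.load(open(f"pics/w{n}.pkl","rb")),np.load(f"pics/w{n}.npy")) for n in (3,4)}
C={}
for n in V:
    h=cv2.cvtColor(V[n][1],cv2.COLOR_RGB2HSV);k=cv2.inRange(h,(105,120,60),(125,255,255));b=np.zeros_like(k);b[30:205,215:305]=k[30:205,215:305]
    if n==3:b[:75]=0
    N,l,s,c=cv2.connectedComponentsWithStats(b);C[n]=[(s[i].tolist(),c[i]) for i in range(1,N) if s[i,4]>60]
    print(n,C[n])
W3,W4=V[3][0][0],V[4][0][0]
for a,b in zip(C[3],C[4]):
    p,e=tri([ray(W3,a[1]),ray(W4,b[1])]);print(p.round(1),e[0].round(2),"xp",round(-p[1]*.5+p[2]*.866,1),"s",round(p[1]*.866+p[2]*.5,1))
# edges
def at(W,px,xp):  # intersect ray with plane -0.5y+.866z=xp
    o,d=ray(W,px);n=np.array([0,-.5,.866]);p=o+d*(xp-n@o)/(n@d);return p, p[1]*.866+p[2]*.5
for nm,(a,b) in {"can bottom":((257.2,158.8),None)}.items(): pass
im=V[4][1].astype(int)
print([(r,im[r,259].sum()) for r in range(22,34)],[(r,im[r,259].sum()) for r in range(194,208)])
p,R=V[4][0][1];ca=-W4["R"].T@W4["t"];print("cam xp,s",-ca[1]*.5+ca[2]*.866,ca[1]*.866+ca[2]*.5)
for ax in (180,184,188,192):
    print(ax,"collar back z?", "canbot s w3,w4",round(at(W3,(257.2,158.8),ax+18)[1],1),round(at(W4,(259,200),ax+18)[1],1),"cantop",round(at(W3,(257.4,70),ax+18)[1],1),round(at(W4,(259,27),ax+18)[1],1),"lat",at(W4,(258.8,160),ax)[0][0].round(1))
E
```

```text
3 [([239, 86, 38, 5, 148], array([257.47972973,  87.79054054])), ([239, 101, 38, 10, 325], array([257.58153846, 105.31076923])), ([239, 131, 37, 15, 544], array([257.11948529, 137.85845588]))]
4 [([222, 52, 73, 16, 694], array([258.48559078,  58.12680115])), ([222, 83, 73, 22, 1391], array([258.20273185,  93.18907261])), ([222, 143, 73, 33, 2282], array([258.0942156 , 158.70070114]))]
[ 390.3 -134.9  155.5] 0.11 xp 202.1 s -39.1
[ 390.9 -147.4  147.2] 0.1 xp 201.2 s -54.0
[ 391.7 -172.9  136.5] 0.06 xp 204.6 s -81.5
[(22, np.int64(617)), (23, np.int64(616)), (24, np.int64(634)), (25, np.int64(679)), (26, np.int64(704)), (27, np.int64(709)), (28, np.int64(711)), (29, np.int64(712)), (30, np.int64(712)), (31, np.int64(713)), (32, np.int64(713)), (33, np.int64(715))] [(194, np.int64(713)), (195, np.int64(715)), (196, np.int64(717)), (197, np.int64(717)), (198, np.int64(712)), (199, np.int64(690)), (200, np.int64(637)), (201, np.int64(499)), (202, np.int64(416)), (203, np.int64(399)), (204, np.int64(399)), (205, np.int64(422)), (206, np.int64(517)), (207, np.int64(613))]
cam xp,s 327.3262816920084 -64.60639282419976
180 collar back z? canbot s w3,w4 -100.4 -101.2 cantop -23.1 -23.7 lat 391.7
184 collar back z? canbot s w3,w4 -99.8 -100.1 cantop -23.7 -25.0 lat 391.7
188 collar back z? canbot s w3,w4 -99.2 -98.9 cantop -24.3 -26.3 lat 391.7
192 collar back z? canbot s w3,w4 -98.6 -97.8 cantop -25.0 -27.5 lat 391.8
```

carry_out(plan=[{"tx": 0.2, "ty": -6, "tz": -3.5, "rx": 0, "ry": 0, "rz": 0}, {"tx": 0.2, "ty": -6, "tz": -3.5, "rx": 0, "ry": 0, "rz": 0}, {"tx": 0, "ty": 0, "tz": 0, "rx": 0, "ry": 0, "rz": 0}, {"tx": 0, "ty": 0, "tz": 0, "rx": 0, "ry": 0, "rz": 0}])

```text
time: 3.25
tool_pos: [392.8, -208.7, 72.7]
tcp_rot: [-3.139, -0.529, 1.604]
contact_force: [-0.9, -0.1, 0.3]
grip_width: 91.5
finger_force: 0.0
```

carry_out(plan=[{"tx": 0.1, "ty": -3.5, "tz": -2, "rx": 0, "ry": 0, "rz": 0}, {"tx": 0, "ty": 0, "tz": 0, "rx": 0, "ry": 0, "rz": 0}, {"tx": 0, "ty": 0, "tz": 0, "rx": 0, "ry": 0, "rz": 0}])

```text
time: 3.55
tool_pos: [392.9, -212.0, 70.9]
tcp_rot: [-3.139, -0.529, 1.605]
contact_force: [0.4, 1.0, 0.4]
grip_width: 92.0
finger_force: 0.0
```

The 92 mm opening passes outside the 44 mm flange. I'll back off, narrow the fingers to about 26 mm, then push.

carry_out(plan=[{"tx": -0.3, "ty": 8.3, "tz": 6, "rx": 0, "ry": 0, "rz": 0}, {"tx": -0.3, "ty": 8.3, "tz": 6, "rx": 0, "ry": 0, "rz": 0}, {"tx": 0, "ty": 0, "tz": 0, "rx": 0, "ry": 0, "rz": 0}, {"tx": 0, "ty": 0, "tz": 0, "rx": 0, "ry": 0, "rz": 0}])

```text
time: 3.95
tool_pos: [392.5, -195.1, 83.4]
tcp_rot: [-3.14, -0.528, 1.606]
contact_force: [0.7, -0.5, -0.3]
grip_width: 91.7
finger_force: 0.0
```

carry_out(gripper=0.7, plan=[{"tx": 0, "ty": 0, "tz": 0, "rx": 0, "ry": 0, "rz": 0}, {"tx": 0, "ty": 0, "tz": 0, "rx": 0, "ry": 0, "rz": 0}, {"tx": 0, "ty": 0, "tz": 0, "rx": 0, "ry": 0, "rz": 0}, {"tx": 0, "ty": 0, "tz": 0, "rx": 0, "ry": 0, "rz": 0}, {"tx": 0, "ty": 0, "tz": 0, "rx": 0, "ry": 0, "rz": 0}, {"tx": 0, "ty": 0, "tz": 0, "rx": 0, "ry": 0, "rz": 0}])

```text
time: 4.55
tool_pos: [392.3, -195.4, 82.9]
tcp_rot: [-3.139, -0.529, 1.605]
contact_force: [0.2, -0.6, -0.1]
grip_width: 48.2
finger_force: 0.0
```

carry_out(plan=[{"tx": 0, "ty": 0, "tz": 0, "rx": 0, "ry": 0, "rz": 0}, {"tx": 0, "ty": 0, "tz": 0, "rx": 0, "ry": 0, "rz": 0}, {"tx": 0, "ty": 0, "tz": 0, "rx": 0, "ry": 0, "rz": 0}])

```text
time: 4.85
tool_pos: [392.3, -195.4, 82.9]
tcp_rot: [-3.139, -0.528, 1.605]
contact_force: [0.1, 0.4, 0.2]
grip_width: 28.6
finger_force: 0.0
```

Now I'll advance until contact.

carry_out(plan=[{"tx": 0.2, "ty": -5.2, "tz": -3, "rx": 0, "ry": 0, "rz": 0}, {"tx": 0.2, "ty": -5.2, "tz": -3, "rx": 0, "ry": 0, "rz": 0}, {"tx": 0, "ty": 0, "tz": 0, "rx": 0, "ry": 0, "rz": 0}, {"tx": 0, "ty": 0, "tz": 0, "rx": 0, "ry": 0, "rz": 0}])

```text
time: 5.25
tool_pos: [392.8, -205.8, 76.9]
tcp_rot: [-3.139, -0.529, 1.605]
contact_force: [0.9, 1.2, 2.8]
grip_width: 27.2
finger_force: 1.1
```

carry_out(plan=[{"tx": 0.1, "ty": -2.6, "tz": -1.5, "rx": 0, "ry": 0, "rz": 0}, {"tx": 0, "ty": 0, "tz": 0, "rx": 0, "ry": 0, "rz": 0}, {"tx": 0, "ty": 0, "tz": 0, "rx": 0, "ry": 0, "rz": 0}])

```text
time: 5.55
tool_pos: [392.8, -208.2, 75.5]
tcp_rot: [-3.139, -0.529, 1.605]
contact_force: [1.1, 3.0, 3.7]
grip_width: 27.6
finger_force: 2.3
```

carry_out(plan=[{"tx": 0.1, "ty": -2.6, "tz": -1.5, "rx": 0, "ry": 0, "rz": 0}, {"tx": 0.1, "ty": -2, "tz": -1.2, "rx": 0, "ry": 0, "rz": 0}, {"tx": 0, "ty": 0, "tz": 0, "rx": 0, "ry": 0, "rz": 0}, {"tx": 0, "ty": 0, "tz": 0, "rx": 0, "ry": 0, "rz": 0}])

```text
time: 5.95
tool_pos: [392.9, -211.2, 73.8]
tcp_rot: [-3.139, -0.532, 1.605]
contact_force: [0.2, 8.8, 13.2]
grip_width: 27.4
finger_force: 6.6
```

carry_out(plan=[{"tx": 0, "ty": -1.3, "tz": -0.7, "rx": 0, "ry": 0, "rz": 0}, {"tx": 0, "ty": 0, "tz": 0, "rx": 0, "ry": 0, "rz": 0}])

```text
time: 6.15
tool_pos: [392.9, -211.2, 73.8]
tcp_rot: [-3.139, -0.535, 1.605]
contact_force: [1.0, 13.1, 17.7]
grip_width: 27.6
finger_force: 9.8
```

The collar is on its hard stop. Now I'll close on the neck.

carry_out(gripper=1.0, plan=[{"tx": 0, "ty": 0, "tz": 0, "rx": 0, "ry": 0, "rz": 0}, {"tx": 0, "ty": 0, "tz": 0, "rx": 0, "ry": 0, "rz": 0}, {"tx": 0, "ty": 0, "tz": 0, "rx": 0, "ry": 0, "rz": 0}, {"tx": 0, "ty": 0, "tz": 0, "rx": 0, "ry": 0, "rz": 0}, {"tx": 0, "ty": 0, "tz": 0, "rx": 0, "ry": 0, "rz": 0}])

```text
time: 6.65
tool_pos: [392.9, -210.7, 73.2]
tcp_rot: [-3.138, -0.536, 1.605]
contact_force: [2.2, 14.5, 11.5]
grip_width: 15.5
finger_force: 34.7
```

carry_out(plan=[{"tx": -0.2, "ty": 5.2, "tz": 3, "rx": 0, "ry": 0, "rz": 0}, {"tx": -0.4, "ty": 10.4, "tz": 6, "rx": 0, "ry": 0, "rz": 0}, {"tx": -0.4, "ty": 10.4, "tz": 6, "rx": 0, "ry": 0, "rz": 0}, {"tx": -0.4, "ty": 10.4, "tz": 6, "rx": 0, "ry": 0, "rz": 0}, {"tx": -0.4, "ty": 10.4, "tz": 6, "rx": 0, "ry": 0, "rz": 0}, {"tx": -0.4, "ty": 10.4, "tz": 6, "rx": 0, "ry": 0, "rz": 0}, {"tx": -0.4, "ty": 10.4, "tz": 6, "rx": 0, "ry": 0, "rz": 0}, {"tx": 0, "ty": 0, "tz": 0, "rx": 0, "ry": 0, "rz": 0}, {"tx": 0, "ty": 0, "tz": 0, "rx": 0, "ry": 0, "rz": 0}])

```text
time: 7.55
tool_pos: [390.6, -146.7, 111.3]
tcp_rot: [-3.14, -0.527, 1.606]
contact_force: [0.5, 0.1, -1.2]
grip_width: 15.0
finger_force: 30.0
```

```bash
python3 - <<'E'
from h import *
import pickle
W=model("wrist");t=tool();im=bot.capture("wrist");np.save("pics/w5.npy",im);pickle.dump((W,t),open("pics/w5.pkl","wb"))
s=bot.capture("top");np.save("pics/top5.npy",s)
o=np.zeros((600,800,3),np.uint8);o[:384,:512]=im;c=cv2.resize(s[180:250,150:320],None,fx=3,fy=3);o[384:594,:510]=c
cv2.imwrite("pics/v5.png",o[:,:,::-1])
E
```

```text
(no output)
```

View pics/v5.png

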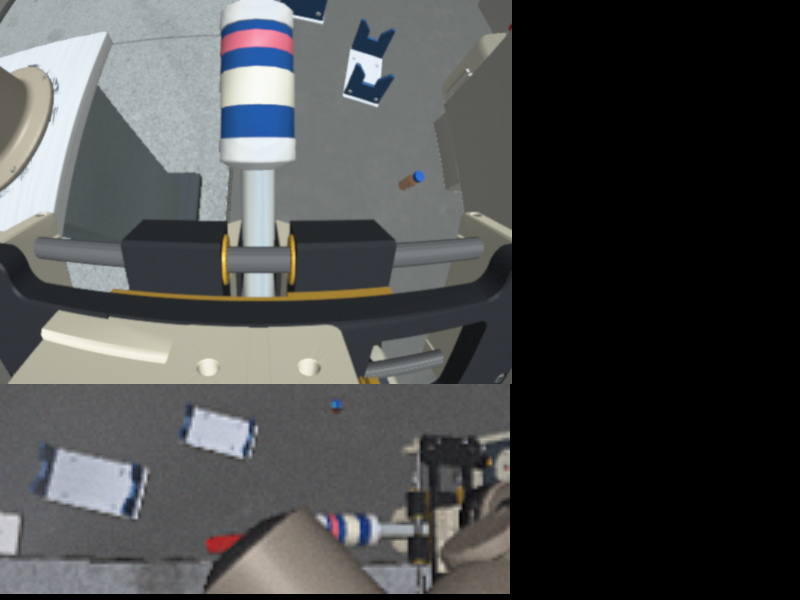

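The trap is out, with the can at (258,85) in the grip, and the rests are in view. I'll carry it up, level it, and look at the large rest from the side.

carry_out(plan=[{"tx": 0, "ty": 26, "tz": 20, "rx": 0, "ry": 0, "rz": 0}, {"tx": 0, "ty": 32, "tz": 20, "rx": 0, "ry": 0, "rz": 0}, {"tx": -3, "ty": 36, "tz": 15, "rx": -0.105, "ry": 0, "rz": 0}, {"tx": -3, "ty": 36, "tz": 15, "rx": -0.105, "ry": 0, "rz": 0}, {"tx": -3, "ty": 36, "tz": 15, "rx": -0.105, "ry": 0, "rz": 0}, {"tx": -3, "ty": 36, "tz": 15, "rx": -0.105, "ry": 0, "rz": 0}, {"tx": -3, "ty": 36, "tz": 15, "rx": -0.105, "ry": 0, "rz": 0}, {"tx": -3, "ty": 36, "tz": 5, "rx": 0, "ry": 0, "rz": 0}, {"tx": 0, "ty": 0, "tz": 0, "rx": 0, "ry": 0, "rz": 0}, {"tx": 0, "ty": 0, "tz": 0, "rx": 0, "ry": 0, "rz": 0}, {"tx": 0, "ty": 0, "tz": 0, "rx": 0, "ry": 0, "rz": 0}])

```text
time: 8.75
tool_pos: [372.5, 125.3, 230.0]
tcp_rot: [-3.12, -0.006, 1.599]
contact_force: [-0.6, 0.2, -1.7]
grip_width: 14.7
finger_force: 30.0
```

```bash
python3 - <<'E'
from h import *
import pickle
W=model("wrist");t=tool();im=bot.capture("wrist");np.save("pics/w6.npy",im);pickle.dump((W,t),open("pics/w6.pkl","wb"))
s=bot.capture("scene");np.save("pics/scene6.npy",s)
print(t[0],"\n",t[1].round(3))
cv2.imwrite("pics/v6.png",cv2.resize(im[:,:,::-1],(800,600),interpolation=cv2.INTER_CUBIC))
E
```

```text
[372.4592701  125.27543875 230.02988149] 
 [[-0.028  0.999 -0.022]
 [ 1.     0.029  0.006]
 [ 0.006 -0.022 -1.   ]]
```

View pics/v6.png

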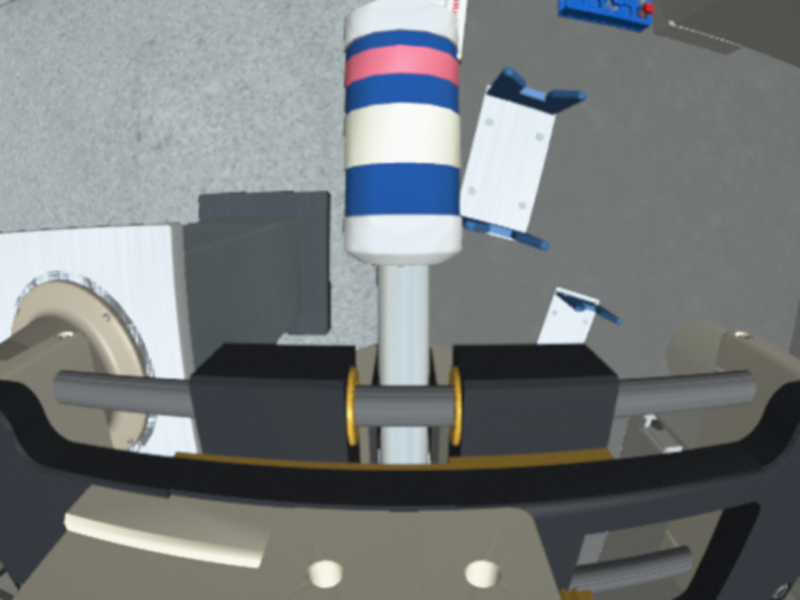

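The larger rest is at (506,164) in the upscaled view: a white base with four screws between two blue uprights. The smaller one is at (570,318). I'll project the base onto z = 8.

```bash
python3 - <<'E'
from h import *
import pickle
W,(p,R)=pickle.load(open("pics/w6.pkl","rb"));im=np.load("pics/w6.npy")
h=cv2.cvtColor(im,cv2.COLOR_RGB2HSV)
k=cv2.inRange(h,(0,0,165),(179,60,255));b=np.zeros_like(k);b[50:152,298:362]=k[50:152,298:362]
N,l,s,c=cv2.connectedComponentsWithStats(b);i=1+np.argmax(s[1:,4]);m=(l==i).astype(np.uint8);print(s[i])
m=cv2.morphologyEx(m,cv2.MORPH_CLOSE,np.ones((5,5),np.uint8))
cn=max(cv2.findContours(m,cv2.RETR_EXTERNAL,cv2.CHAIN_APPROX_NONE)[0],key=len)[:,0]
w=np.array([plane(W,q,8)[:2] for q in cn],np.float32)
r=cv2.minAreaRect(w);print("rect",r,"\n",cv2.boxPoints(r))
hs=[np.array(q)*0.64-.2 for q in ((490,121),(540,137),(471,191),(523,206))]
H=np.array([plane(W,q,8) for q in hs]);print("holes",H.round(1).tolist(),H.mean(0)); d=H[0]-H[2]+H[1]-H[3];print("yaw of y axis",np.degrees(np.arctan2(d[1],d[0])))
for nm,q,z in (("slot far",(535,95),47),("slot near",(503,232),47),("tipfarL",(510,72),84),("tipfarR",(583,97),84),("tipnearR",(547,245),84)): print(nm,plane(W,np.array(q)*.64-.2,z).round(1))
T=model("top");a=np.load("pics/top5.npy");hh=cv2.cvtColor(a,cv2.COLOR_RGB2HSV);k=cv2.inRange(hh,(0,0,150),(179,60,255));b=np.zeros_like(k);b[195:228,160:202]=k[195:228,160:202]
cn=max(cv2.findContours(b,cv2.RETR_EXTERNAL,cv2.CHAIN_APPROX_NONE)[0],key=len)[:,0];print("top",cv2.minAreaRect(np.array([plane(T,q,8)[:2] for q in cn],np.float32)))
# trap in hand: can bands rows, neck
k=cv2.inRange(h,(105,120,60),(125,255,255));b=np.zeros_like(k);b[15:145,215:298]=k[15:145,215:298]
N,l,s,c=cv2.connectedComponentsWithStats(b)
for i in range(1,N):
    if s[i,4]>100:
        q=c[i]; # on plane of can near surface: neck axis at 18.8+? above TCP
        P=plane(W,q,p[2]+18.8+15); print("band",q,P.round(1),"tool frame",(R.T@(P-p)).round(1))
E
```

```text
[ 298   60   58   89 3638]
rect ((448.0216369628906, 214.5330352783203), (103.40982055664062, 62.2522087097168), 77.90877532958984) 
 [[406.7555  170.49512]
 [467.62665 157.45523]
 [489.28778 258.57095]
 [428.41663 271.61084]]
holes [[433.5, 248.5, 8.0], [476.0, 238.5, 8.0], [419.8, 189.6, 8.0], [463.9, 179.8, 8.0]] [448.31427679 214.09253778   8.        ]
yaw of y axis 77.61932733343383
slot far [460.9 265.5  47. ]
slot near [440.4 160.7  47. ]
tipfarL [434.1 271.7  84. ]
tipfarR [485.4 260.2  84. ]
tipnearR [464.2 156.9  84. ]
top ((449.98919677734375, 219.14569091796875), (94.75856018066406, 61.752296447753906), 77.92493438720703)
band [256.60314685  26.0979021 ] [368.7 231.1 263.8] tool frame [106.1  -1.5 -33.1]
band [257.03431373  57.93464052] [369.2 216.9 263.8] tool frame [ 91.9  -1.3 -33.2]
band [257.26280624 120.85033408] [370.  190.3 263.8] tool frame [ 65.3  -1.3 -33.4]
```

carry_out(plan=[{"tx": 19.8, "ty": 2.2, "tz": -20, "rx": 0, "ry": -0.007, "rz": -0.081}, {"tx": 19.8, "ty": 2.2, "tz": -20, "rx": 0, "ry": -0.007, "rz": -0.081}, {"tx": 19.8, "ty": 2.2, "tz": -20, "rx": 0, "ry": -0.007, "rz": -0.081}, {"tx": 0, "ty": 0, "tz": -30, "rx": 0, "ry": 0, "rz": 0}, {"tx": 0, "ty": 0, "tz": -30, "rx": 0, "ry": 0, "rz": 0}, {"tx": 0, "ty": 0, "tz": 0, "rx": 0, "ry": 0, "rz": 0}, {"tx": 0, "ty": 0, "tz": 0, "rx": 0, "ry": 0, "rz": 0}, {"tx": 0, "ty": 0, "tz": 0, "rx": 0, "ry": 0, "rz": 0}])

```text
time: 9.65
tool_pos: [433.1, 132.5, 112.0]
tcp_rot: [3.139, -0.01, 1.356]
contact_force: [-0.2, -0.9, -1.0]
grip_width: 15.3
finger_force: 30.0
```

```bash
python3 - <<'E'
from h import *
import pickle
W=model("wrist");t=tool();im=bot.capture("wrist");np.save("pics/w7.npy",im);pickle.dump((W,t),open("pics/w7.pkl","wb"))
s=bot.capture("scene");np.save("pics/scene7.npy",s)
p,R=t;print(p,"\n",R.round(3))
c=np.array([448.1,214.4]);d=np.array([.2096,.9778]);n=np.array([.9778,-.2096]);print("TCP along",(p[:2]-c)@d,"lat",(p[:2]-c)@n,"toolx yaw",np.degrees(np.arctan2(R[1,0],R[0,0])))
h=cv2.cvtColor(im,cv2.COLOR_RGB2HSV)
k=cv2.inRange(h,(105,120,60),(125,255,255));b=np.zeros_like(k);b[15:145,215:298]=k[15:145,215:298]
N,l,st,ce=cv2.connectedComponentsWithStats(b)
for i in range(1,N):
    if st[i,4]>100:
        P=plane(W,ce[i],p[2]+33); print(ce[i],P.round(1),"along,lat",(P[:2]-c)@d,(P[:2]-c)@n)
o=np.zeros((600,800,3),np.uint8);o[:384,:512]=im;q=cv2.resize(s[200:290,180:270],(288,288),interpolation=cv2.INTER_CUBIC);o[:288,512:]=q
cv2.imwrite("pics/v7.png",o[:384,:,::-1])
E
```

```text
[433.07910408 132.45206271 111.96802551] 
 [[ 0.213  0.977  0.005]
 [ 0.977 -0.213  0.009]
 [ 0.01   0.003 -1.   ]]
TCP along -83.27707286274894 lat 2.4888556245041515 toolx yaw 77.72070293992911
[251.82153846  25.93076923] [452.3 236.7 145. ] along,lat 22.710392339482 -0.5842365776736248
[257.03927987  57.92880524] [451.3 222.2 145. ] along,lat 8.271294062786202 1.5382490009302283
[257.20528634 120.90528634] [445.7 196.  145. ] along,lat -18.538491741150395 1.4819484202077575
```

View pics/v7.png

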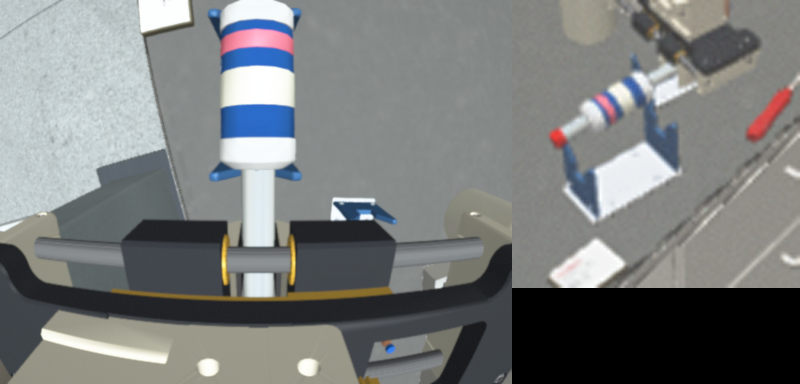

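The wrist view shows upright tips symmetric about column 255.7 (rows 12 and 172) and the neck at column 258. The trap therefore sits about 1.6 mm to the right, and it is level and centred lengthwise. I'll correct that and descend.

carry_out(plan=[{"tx": -1.6, "ty": 0.3, "tz": -10, "rx": -0.008, "ry": 0, "rz": 0}, {"tx": 0, "ty": 0, "tz": -15, "rx": 0, "ry": 0, "rz": 0}, {"tx": 0, "ty": 0, "tz": -15, "rx": 0, "ry": 0, "rz": 0}, {"tx": 0, "ty": 0, "tz": -13, "rx": 0, "ry": 0, "rz": 0}, {"tx": 0, "ty": 0, "tz": 0, "rx": 0, "ry": 0, "rz": 0}, {"tx": 0, "ty": 0, "tz": 0, "rx": 0, "ry": 0, "rz": 0}])

```text
time: 10.35
tool_pos: [430.3, 133.2, 57.7]
tcp_rot: [3.139, -0.001, 1.358]
contact_force: [-0.5, 0.6, -0.9]
grip_width: 15.5
finger_force: 30.0
```

carry_out(plan=[{"tx": 0, "ty": 0, "tz": -5, "rx": 0, "ry": 0, "rz": 0}, {"tx": 0, "ty": 0, "tz": -5, "rx": 0, "ry": 0, "rz": 0}, {"tx": 0, "ty": 0, "tz": 0, "rx": 0, "ry": 0, "rz": 0}, {"tx": 0, "ty": 0, "tz": 0, "rx": 0, "ry": 0, "rz": 0}])

```text
time: 10.75
tool_pos: [430.3, 133.1, 47.5]
tcp_rot: [3.139, -0.001, 1.358]
contact_force: [-0.4, 0.7, -1.5]
grip_width: 14.8
finger_force: 30.0
```

carry_out(plan=[{"tx": 0, "ty": 0, "tz": -4, "rx": 0, "ry": 0, "rz": 0}, {"tx": 0, "ty": 0, "tz": -4, "rx": 0, "ry": 0, "rz": 0}, {"tx": 0, "ty": 0, "tz": 0, "rx": 0, "ry": 0, "rz": 0}, {"tx": 0, "ty": 0, "tz": 0, "rx": 0, "ry": 0, "rz": 0}])

```text
time: 11.15
tool_pos: [430.4, 133.1, 39.5]
tcp_rot: [3.139, -0.001, 1.357]
contact_force: [0.5, -0.4, -0.4]
grip_width: 14.9
finger_force: 30.0
```

carry_out(plan=[{"tx": 0, "ty": 0, "tz": -1.5, "rx": 0, "ry": 0, "rz": 0}, {"tx": 0, "ty": 0, "tz": 0, "rx": 0, "ry": 0, "rz": 0}])

```text
time: 11.35
tool_pos: [430.4, 133.1, 38.0]
tcp_rot: [3.139, -0.001, 1.357]
contact_force: [-0.0, -1.3, 0.7]
grip_width: 15.2
finger_force: 30.0
```

carry_out(plan=[{"tx": 0, "ty": 0, "tz": -1, "rx": 0, "ry": 0, "rz": 0}, {"tx": 0, "ty": 0, "tz": 0, "rx": 0, "ry": 0, "rz": 0}])

```text
time: 11.55
tool_pos: [430.3, 133.1, 37.0]
tcp_rot: [3.139, -0.001, 1.357]
contact_force: [0.0, -1.5, 1.7]
grip_width: 15.3
finger_force: 30.0
```

carry_out(plan=[{"tx": 0, "ty": 0, "tz": -1, "rx": 0, "ry": 0, "rz": 0}, {"tx": 0, "ty": 0, "tz": 0, "rx": 0, "ry": 0, "rz": 0}])

```text
time: 11.75
tool_pos: [430.3, 133.1, 36.0]
tcp_rot: [3.139, -0.001, 1.357]
contact_force: [0.3, -1.3, 1.8]
grip_width: 14.9
finger_force: 30.0
```

carry_out(plan=[{"tx": 0, "ty": 0, "tz": -1, "rx": 0, "ry": 0, "rz": 0}, {"tx": 0, "ty": 0, "tz": 0, "rx": 0, "ry": 0, "rz": 0}])

```text
time: 11.95
tool_pos: [430.2, 133.1, 34.9]
tcp_rot: [3.139, -0.001, 1.358]
contact_force: [-0.9, -0.9, 1.1]
grip_width: 15.0
finger_force: 30.0
```

carry_out(plan=[{"tx": 0, "ty": 0, "tz": -1, "rx": 0, "ry": 0, "rz": 0}, {"tx": 0, "ty": 0, "tz": 0, "rx": 0, "ry": 0, "rz": 0}])

```text
time: 12.15
tool_pos: [430.2, 133.1, 33.9]
tcp_rot: [3.139, -0.001, 1.358]
contact_force: [-0.2, -0.8, 0.7]
grip_width: 15.3
finger_force: 30.0
```

carry_out(plan=[{"tx": 0, "ty": 0, "tz": -1.5, "rx": 0, "ry": 0, "rz": 0}, {"tx": 0, "ty": 0, "tz": 0, "rx": 0, "ry": 0, "rz": 0}])

```text
time: 12.35
tool_pos: [430.2, 133.1, 32.4]
tcp_rot: [3.14, -0.001, 1.358]
contact_force: [-1.1, -1.0, 1.5]
grip_width: 15.3
finger_force: 30.0
```

carry_out(plan=[{"tx": 0, "ty": 0, "tz": -1.5, "rx": 0, "ry": 0, "rz": 0}, {"tx": 0, "ty": 0, "tz": 0, "rx": 0, "ry": 0, "rz": 0}])

```text
time: 12.55
tool_pos: [430.2, 133.1, 30.9]
tcp_rot: [3.14, -0.001, 1.358]
contact_force: [-0.5, -1.0, 1.0]
grip_width: 15.2
finger_force: 30.0
```

```bash
python3 - <<'E'
from h import *
W=model("wrist");p,R=tool();im=bot.capture("wrist");s=bot.capture("scene");np.save("pics/w8.npy",im)
for n,a in (("w7",np.load("pics/w7.npy")),("w8",im)):
    h=cv2.cvtColor(a,cv2.COLOR_RGB2HSV);k=cv2.inRange(h,(105,120,60),(125,255,255));b=np.zeros_like(k);b[45:145,219:297]=k[45:145,219:297]
    N,l,st,ce=cv2.connectedComponentsWithStats(b);print(n,[(st[i].tolist(),ce[i].round(1).tolist()) for i in range(1,N) if st[i,4]>100])
    print([(r,int(a[r,258].sum())) for r in range(155,172)])
o=np.zeros((600,800,3),np.uint8);o[:384,:512]=im;q=cv2.resize(s[205:277,190:262],(288,288),interpolation=cv2.INTER_CUBIC);o[:288,512:]=q
cv2.imwrite("pics/v8.png",o[:384,:,::-1])
E
```

```text
w7 [([222, 47, 71, 25, 1222], [257.0, 57.9]), ([221, 105, 73, 33, 2270], [257.2, 120.9])]
[(155, 750), (156, 751), (157, 752), (158, 752), (159, 753), (160, 752), (161, 748), (162, 723), (163, 683), (164, 664), (165, 658), (166, 659), (167, 655), (168, 644), (169, 621), (170, 652), (171, 694)]
w8 [([220, 45, 76, 24, 1439], [257.3, 55.8]), ([220, 107, 76, 34, 2453], [257.5, 123.3])]
[(155, 721), (156, 718), (157, 718), (158, 718), (159, 718), (160, 719), (161, 721), (162, 722), (163, 723), (164, 723), (165, 721), (166, 705), (167, 649), (168, 573), (169, 545), (170, 538), (171, 536)]
```

View pics/v8.png

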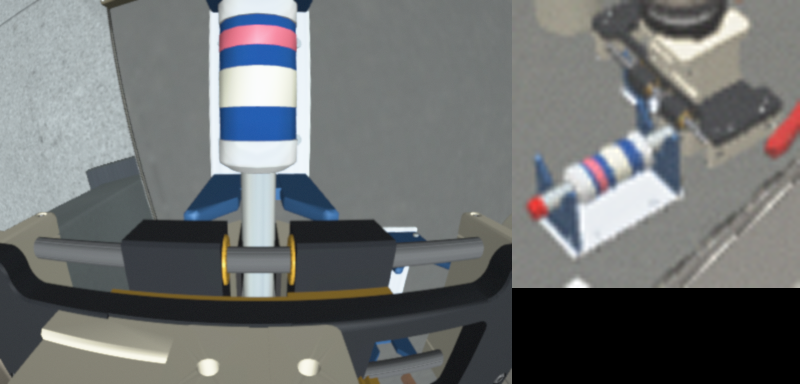

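The wrist view shows the neck centred in the near slot (258,200). In the tool frame the can has risen by several mm. I'll check the trap's tilt in the scene view by intersecting rays with the slot-line plane.

```bash
cat > tilt.py <<'E'
from h import *
S=model("scene");c=np.array([448.1,214.4,0]);d=np.array([.2096,.9778,0]);n=np.array([.9778,-.2096,0])
def meas(s,lat=0):
    h=cv2.cvtColor(s,cv2.COLOR_RGB2HSV);out=[]
    for nm,(lo,hi) in {"red":((0,150,90),(6,255,255)),"pink":((165,60,120),(179,170,255)),"blue":((105,120,60),(125,255,255))}.items():
        k=cv2.inRange(h,lo,hi)
        if nm=="red": k|=cv2.inRange(h,(174,170,90),(179,255,255))
        b=np.zeros_like(k);b[205:265,190:245]=k[205:265,190:245]
        N,l,st,ce=cv2.connectedComponentsWithStats(b)
        for i in range(1,N):
            if st[i,4]<5: continue
            o,r=ray(S,ce[i]);P=o+r*(((c-o)@n+lat)/(r@n));out.append((nm,int(st[i,4]),ce[i].round(1).tolist(),"along",round(float((P-c)@d),1),"z",round(float(P[2]),1)))
    return out
E
python3 - <<'E'
from tilt import *
for r in meas(np.load("pics/scene7.npy"),1.5): print(r)
print()
for r in meas(bot.capture("scene")): print(r)
E
```

```text
('red', 12, [193.8, 242.6], 'along', 76.4, 'z', 125.3)
('pink', 18, [209.1, 232.8], 'along', 14.4, 'z', 132.3)
('blue', 15, [217.7, 227.3], 'along', -21.5, 'z', 136.8)
('blue', 5, [210.6, 230.4], 'along', 7.5, 'z', 139.8)

('red', 12, [195.8, 256.6], 'along', 76.0, 'z', 55.3)
('pink', 18, [210.8, 247.7], 'along', 13.1, 'z', 57.4)
('blue', 16, [219.2, 242.7], 'along', -22.8, 'z', 59.2)
('blue', 5, [212.6, 246.0], 'along', 5.4, 'z', 61.1)
```

The cap end is bottomed (axis at 55), but the grip end is still about 5 mm high because the trap drooped in the pads. I'll keep lowering the grip end.

carry_out(plan=[{"tx": 0, "ty": 0, "tz": -1.5, "rx": 0, "ry": 0, "rz": 0}, {"tx": 0, "ty": 0, "tz": -1.5, "rx": 0, "ry": 0, "rz": 0}, {"tx": 0, "ty": 0, "tz": 0, "rx": 0, "ry": 0, "rz": 0}])

```text
time: 13.0
tool_pos: [430.4, 132.9, 28.3]
tcp_rot: [3.139, -0.001, 1.358]
contact_force: [-2.3, -3.1, 6.9]
grip_width: 14.9
finger_force: 30.0
```

carry_out(plan=[{"tx": 0, "ty": 0, "tz": -1, "rx": 0, "ry": 0, "rz": 0}, {"tx": 0, "ty": 0, "tz": 0, "rx": 0, "ry": 0, "rz": 0}])

```text
time: 13.2
tool_pos: [430.4, 132.8, 27.4]
tcp_rot: [3.139, -0.001, 1.358]
contact_force: [-2.0, -3.3, 7.9]
grip_width: 15.3
finger_force: 30.0
```

carry_out(plan=[{"tx": 0, "ty": 0, "tz": -1, "rx": 0, "ry": 0, "rz": 0}, {"tx": 0, "ty": 0, "tz": 0, "rx": 0, "ry": 0, "rz": 0}])

```text
time: 13.4
tool_pos: [430.4, 132.7, 26.4]
tcp_rot: [3.139, -0.0, 1.358]
contact_force: [-2.3, -4.0, 7.9]
grip_width: 15.4
finger_force: 30.0
```

```bash
python3 - <<'E'
from tilt import *
for r in meas(bot.capture("scene")): print(r)
W=model("wrist");im=bot.capture("wrist");np.save("pics/w9.npy",im)
for n in ("w8","w9"):
    a=np.load(f"pics/{n}.npy");h=cv2.cvtColor(a,cv2.COLOR_RGB2HSV);k=cv2.inRange(h,(105,120,60),(125,255,255));b=np.zeros_like(k);b[45:145,219:297]=k[45:145,219:297]
    N,l,st,ce=cv2.connectedComponentsWithStats(b);print(n,[(st[i].tolist(),ce[i].round(1).tolist()) for i in range(1,N) if st[i,4]>100])
E
```

```text
('red', 13, [195.8, 253.4], 'along', 74.5, 'z', 70.8)
('pink', 16, [211.4, 246.1], 'along', 10.4, 'z', 64.2)
('blue', 13, [219.8, 241.7], 'along', -25.5, 'z', 62.6)
w8 [([220, 45, 76, 24, 1439], [257.3, 55.8]), ([220, 107, 76, 34, 2453], [257.5, 123.3])]
w9 [([219, 45, 78, 24, 1692], [257.5, 56.0]), ([219, 111, 78, 34, 2537], [257.6, 128.1])]
```

The near neck bottomed at about TCP z = 29.5, and pressing on then lifted the cap end by roughly 0.118 rad. I'll rotate the tool back about the near neck.

carry_out(plan=[{"tx": -0.2, "ty": -1.1, "tz": 1.2, "rx": -0.037, "ry": 0.008, "rz": 0}, {"tx": -0.2, "ty": -1.1, "tz": 1.2, "rx": -0.037, "ry": 0.008, "rz": 0}, {"tx": -0.3, "ty": -1.1, "tz": 1.2, "rx": -0.037, "ry": 0.008, "rz": 0}, {"tx": 0, "ty": 0, "tz": 0, "rx": 0, "ry": 0, "rz": 0}, {"tx": 0, "ty": 0, "tz": 0, "rx": 0, "ry": 0, "rz": 0}])

```text
time: 14.0
tool_pos: [430.2, 130.4, 29.9]
tcp_rot: [3.138, 0.111, 1.358]
contact_force: [0.7, 2.3, 5.0]
grip_width: 14.9
finger_force: 30.0
```

```bash
python3 - <<'E'
from tilt import *
for r in meas(bot.capture("scene")): print(r)
o=bot.get_obs();print(o["tool_pos"],o["contact_force"],o["moment"])
E
```

```text
('red', 11, [195.6, 256.5], 'along', 76.4, 'z', 56.2)
('pink', 19, [210.7, 247.5], 'along', 13.7, 'z', 58.8)
('blue', 16, [219.2, 242.7], 'along', -22.8, 'z', 59.2)
('blue', 5, [212.6, 246.0], 'along', 5.4, 'z', 61.1)
[430.18195549 130.33535387  29.91533163] [-0.31688376  3.57931897  4.65827803] [ 0.55403382 -0.0697871  -0.01517602]
```

Both ends are on the slot floors (cap reading 56 against 55 when bottomed). I'll make a slight final trim and dwell, then open only partly because the small rest is nearby.

carry_out(plan=[{"tx": 0, "ty": -0.2, "tz": 0.2, "rx": -0.007, "ry": 0.001, "rz": 0}, {"tx": 0, "ty": 0, "tz": 0, "rx": 0, "ry": 0, "rz": 0}, {"tx": 0, "ty": 0, "tz": 0, "rx": 0, "ry": 0, "rz": 0}, {"tx": 0, "ty": 0, "tz": 0, "rx": 0, "ry": 0, "rz": 0}])

```text
time: 14.45
tool_pos: [430.1, 129.8, 30.0]
tcp_rot: [3.138, 0.119, 1.357]
contact_force: [1.6, 3.1, 5.4]
grip_width: 15.1
finger_force: 30.0
```

```bash
python3 - <<'E'
from tilt import *
for r in meas(bot.capture("scene")): print(r)
T=model("top");a=np.load("pics/top5.npy");hh=cv2.cvtColor(a,cv2.COLOR_RGB2HSV);k=cv2.inRange(hh,(0,0,150),(179,60,255));b=np.zeros_like(k);b[180:212,205:240]=k[180:212,205:240]
cn=max(cv2.findContours(b,cv2.RETR_EXTERNAL,cv2.CHAIN_APPROX_NONE)[0],key=len)[:,0];print("small rest",cv2.boxPoints(cv2.minAreaRect(np.array([plane(T,q,8)[:2] for q in cn],np.float32))))
W=model("wrist");im=bot.capture("wrist");
h=cv2.cvtColor(im,cv2.COLOR_RGB2HSV);k=cv2.inRange(h,(105,120,60),(125,255,255));b=np.zeros_like(k);b[45:145,219:297]=k[45:145,219:297]
N,l,st,ce=cv2.connectedComponentsWithStats(b);print([(st[i].tolist(),ce[i].round(1).tolist()) for i in range(1,N) if st[i,4]>100])
E
```

```text
('red', 11, [195.5, 256.2], 'along', 76.6, 'z', 57.8)
('pink', 19, [210.7, 247.5], 'along', 13.7, 'z', 58.8)
('blue', 16, [219.4, 242.8], 'along', -23.9, 'z', 57.9)
('blue', 6, [212.8, 246.2], 'along', 4.5, 'z', 59.6)
small rest [[483.29898   39.324516]
 [526.1553    29.241596]
 [542.0491    96.79624 ]
 [499.19275  106.879166]]
[([219, 45, 78, 24, 1703], [257.5, 55.9]), ([219, 111, 78, 34, 2508], [257.5, 128.3])]
```

carry_out(plan=[{"tx": 0, "ty": -0.3, "tz": 0.2, "rx": -0.01, "ry": 0.002, "rz": 0}, {"tx": 0, "ty": 0, "tz": 0, "rx": 0, "ry": 0, "rz": 0}, {"tx": 0, "ty": 0, "tz": 0, "rx": 0, "ry": 0, "rz": 0}, {"tx": 0, "ty": 0, "tz": 0, "rx": 0, "ry": 0, "rz": 0}])

```text
time: 14.95
tool_pos: [429.6, 129.2, 30.0]
tcp_rot: [3.139, 0.13, 1.358]
contact_force: [0.7, 0.1, 4.0]
grip_width: 15.0
finger_force: 30.0
```

```bash
python3 - <<'E'
from tilt import *
for r in meas(bot.capture("scene")): print(r)
print(bot.get_obs()["contact_force"],bot.get_obs()["moment"])
E
```

```text
('red', 13, [195.7, 255.9], 'along', 76.0, 'z', 58.7)
('pink', 15, [211.1, 247.9], 'along', 12.0, 'z', 55.5)
('blue', 15, [219.5, 242.7], 'along', -24.0, 'z', 58.2)
('blue', 5, [213.2, 246.2], 'along', 3.0, 'z', 58.4)
[ 1.48263005 -0.05178819  4.82992889] [ 0.23727891 -0.34996032  0.00446552]
```

```bash
cat > pitch.py <<'E'
from h import *
from scipy.optimize import least_squares
# camera in tool frame (fixed)
Rc=np.array([[-.0014,-.96785,-.25152],[1,-.0015,.0003],[-.00066,-.25152,.96785]]);tc=np.array([66.22,.39,-157.09])
m={"camera_matrix":model("wrist")["camera_matrix"],"R":Rc.T,"t":-Rc.T@tc,"fish":True}
def rows(a):
    h=cv2.cvtColor(a,cv2.COLOR_RGB2HSV);k=cv2.inRange(h,(105,120,60),(125,255,255));b=np.zeros_like(k);b[:200,228:290]=k[:200,228:290]
    N,l,st,ce=cv2.connectedComponentsWithStats(b);c=sorted([ce[i][1] for i in range(1,N) if st[i,4]>250],reverse=True);return c
def solve(c,g=-84.):
    def f(q):
        H,ph=q[:2];e=[]
        for u,r in zip((-19.5,8.,22.9),c):
            u=u-g;s=15;x=u*np.cos(ph)-s*np.sin(ph);z=-(H+u*np.sin(ph)+s*np.cos(ph))
            e.append(proj(m,[x,0,z])[1]-r)
        return e
    o=least_squares(f,[18,0]);return o.x.round(3),np.round(o.fun,2)
E
python3 - <<'E'
from pitch import *
for n,g in (("w4",-68.7),("w5",-84),("w6",-84),("w7",-84),("w8",-84),("w9",-84)):
    c=rows(np.load(f"pics/{n}.npy"));print(n,np.round(c,1),solve(c[:2],g),solve(c[:3],g))
a=bot.capture("wrist");np.save("pics/w10.npy",a);c=rows(a);p,R=tool();print("now",np.round(c,1),solve(c[:2]),"toolx z",R[2,0],p)
from tilt import S,c as C,d,n as nn
def red(s):
    s=s.astype(float);w=np.clip(s[...,0]-np.maximum(s[...,1],s[...,2])-40,0,None);b=np.zeros_like(w);b[235:268,186:204]=w[235:268,186:204]
    y,x=np.indices(b.shape);q=((b*x).sum()/b.sum(),(b*y).sum()/b.sum());o,r=ray(S,q);P=o+r*((C-o)@nn/(r@nn));return np.round(q,2),round((P-C)@d,1),round(P[2],1)
for n in ("scene7",): print(red(np.load(f"pics/{n}.npy")))
for _ in range(3): print(red(bot.capture("scene")))
E
```

```text
w4 [159.   92.9  57.6] (array([1.8575e+01, 7.0000e-03]), array([-0.,  0.])) (array([1.8506e+01, 8.0000e-03]), array([-0.01,  0.02, -0.01]))
w5 [120.7  57.4  25.5] (array([18.097, -0.037]), array([-0., -0.])) (array([18.023, -0.038]), array([-0.03,  0.05, -0.03]))
w6 [120.7  57.4  25.5] (array([18.224, -0.038]), array([-0., -0.])) (array([18.101, -0.039]), array([-0.05,  0.08, -0.06]))
w7 [120.7  57.4  25.5] (array([18.236, -0.037]), array([ 0., -0.])) (array([18.097, -0.039]), array([-0.05,  0.09, -0.06]))
w8 [187.2 187.  123.3  55.2  20. ] (array([-184.842,    1.331]), array([0., 0.])) (array([102.738,  -1.196]), array([  7.17, -28.29,  20.82]))
w9 [188.5 188.2 129.6  55.6  15.6] (array([-178.303,    1.326]), array([0., 0.])) (array([98.809, -1.226]), array([  6.71, -26.01,  19.04]))
now [188.8 188.6 131.   55.6  14.7] (array([-176.995,    1.326]), array([0., 0.])) toolx z -0.12967192736213462 [429.62863843 129.20020158  30.03880602]
(array([193.81, 242.32]), np.float64(76.9), np.float64(128.2))
(array([195.85, 255.88]), np.float64(75.3), np.float64(58.4))
(array([195.86, 255.87]), np.float64(75.3), np.float64(58.5))
(array([195.82, 255.89]), np.float64(75.5), np.float64(58.5))
```

```bash
python3 - <<'E'
from pitch import *
for n,tx in (("w7",.010),("w8",.001),("w9",0.),("w10",-.1297)):
    c=[v for v in rows(np.load(f"pics/{n}.npy")) if v<180][:3]
    def f(q):
        H,ph,g=q;e=[]
        for u,r in zip((-19.5,8.,22.9),c):
            u=u-g;x=u*np.cos(ph)-15*np.sin(ph);z=-(H+u*np.sin(ph)+15*np.cos(ph));e.append(proj(m,[x,0,z])[1]-r)
        return e
    print(n,np.round(c,1),solve(c),"world slope",solve(c)[0][1]+tx,"free g",least_squares(f,[18,0,-84]).x.round(3))
E
```

```text
w7 [120.7  57.4  25.5] (array([18.097, -0.039]), array([-0.05,  0.09, -0.06])) world slope -0.028999999999999998 free g [ 2.0460e+01 -6.0000e-02 -8.3735e+01]
w8 [123.3  55.2  20. ] (array([21.247,  0.029]), array([ 0.02, -0.03,  0.02])) world slope 0.030000000000000002 free g [ 2.0629e+01  3.5000e-02 -8.4108e+01]
w9 [129.6  55.6  15.6] (array([22.452,  0.138]), array([ 0.07, -0.14,  0.1 ])) world slope 0.138 free g [ 20.506   0.161 -84.568]
w10 [131.   55.6  14.7] (array([23.134,  0.157]), array([ 0.07, -0.14,  0.1 ])) world slope 0.02729999999999999 free g [ 21.273   0.179 -84.581]
```

The wrist-band fit and the scene cap height agree that the cap end is still about 0.027 rad high and the near neck is slightly pressed. I'll unload it and rotate further.

carry_out(plan=[{"tx": 0, "ty": 0, "tz": 0.8, "rx": 0, "ry": 0, "rz": 0}, {"tx": -0.1, "ty": -0.4, "tz": 0.5, "rx": -0.015, "ry": 0.003, "rz": 0}, {"tx": -0.1, "ty": -0.4, "tz": 0.5, "rx": -0.015, "ry": 0.003, "rz": 0}, {"tx": 0, "ty": 0, "tz": 0, "rx": 0, "ry": 0, "rz": 0}, {"tx": 0, "ty": 0, "tz": 0, "rx": 0, "ry": 0, "rz": 0}])

```text
time: 15.7
tool_pos: [429.0, 128.5, 31.6]
tcp_rot: [3.139, 0.161, 1.358]
contact_force: [-0.0, -1.2, 0.7]
grip_width: 14.8
finger_force: 30.0
```

```bash
cat > chk.py <<'E'
from pitch import *
from tilt import S,c as C,d,n as nn
def red(s):
    s=s.astype(float);w=np.clip(s[...,0]-np.maximum(s[...,1],s[...,2])-40,0,None);b=np.zeros_like(w);b[235:268,186:204]=w[235:268,186:204]
    y,x=np.indices(b.shape);q=((b*x).sum()/b.sum(),(b*y).sum()/b.sum());o,r=ray(S,q);P=o+r*((C-o)@nn/(r@nn));return np.round(q,2),round((P-C)@d,1),round(P[2],1)
a=bot.capture("wrist");p,R=tool();c=[v for v in rows(a) if v<180][:3];q=solve(c)[0]
print("H,phi",q,"toolx z",R[2,0],"slope",q[1]+np.arcsin(R[2,0]),"TCP",p,"lat",(p-C)@nn);print("cap",red(bot.capture("scene")),bot.get_obs()["contact_force"].round(1))
E
python3 chk.py; python3 -c "
from h import *
print()"; sed -i 's/^a=bot.cap.*/if __name__=="__main__":\n  a=bot.capture("wrist")/;' chk.py; python3 - <<'E'
import re
s=open('chk.py').read();i=s.index('if __name__');h=s[:i];t=s[i:]
print(t[:200])
E
```

```text
H,phi [23.374  0.174] toolx z -0.1601812821271243 slope 0.013125696251153507 TCP [429.06022228 128.51090432  31.63204576] lat -0.6147401955113155
cap (array([195.9 , 256.02]), np.float64(75.2), np.float64(57.6)) [-0.2 -0.2  0.1]

if __name__=="__main__":
  a=bot.capture("wrist")
print("H,phi",q,"toolx z",R[2,0],"slope",q[1]+np.arcsin(R[2,0]),"TCP",p,"lat",(p-C)@nn);print("cap",red(bot.capture("scene")),bot.get_obs()["contact_f
```

carry_out(plan=[{"tx": 0, "ty": -0.3, "tz": 0.3, "rx": -0.01, "ry": 0.002, "rz": 0}, {"tx": 0, "ty": -0.3, "tz": 0.2, "rx": -0.008, "ry": 0.002, "rz": 0}, {"tx": 0, "ty": 0, "tz": 0, "rx": 0, "ry": 0, "rz": 0}, {"tx": 0, "ty": 0, "tz": 0, "rx": 0, "ry": 0, "rz": 0}])

```text
time: 16.2
tool_pos: [429.4, 128.0, 32.3]
tcp_rot: [3.138, 0.179, 1.358]
contact_force: [0.3, -0.2, 1.4]
grip_width: 15.1
finger_force: 30.0
```

```bash
python3 - <<'E'
s=open('chk.py').read().replace('if __name__=="__main__":\n  a=bot.capture("wrist")','a=bot.capture("wrist");p,R=tool();c=[v for v in rows(a) if v<180][:3];q=solve(c)[0]')
open('chk.py','w').write(s)
E
python3 chk.py
```

```text
H,phi [23.457  0.187] toolx z -0.17791994323221635 slope 0.008127736644475636 TCP [429.39911817 127.94824649  32.33061416] lat -0.1654347199275278
cap (array([195.89, 256.12]), np.float64(75.3), np.float64(57.2)) [0.  0.8 1.5]
```

Level (slope 0.008, equal to the method's bias), with the grip axis at about 55 mm. I'll dwell a moment and release.

carry_out(gripper=0.62, plan=[{"tx": 0, "ty": 0, "tz": 0, "rx": 0, "ry": 0, "rz": 0}, {"tx": 0, "ty": 0, "tz": 0, "rx": 0, "ry": 0, "rz": 0}, {"tx": 0, "ty": 0, "tz": 0, "rx": 0, "ry": 0, "rz": 0}, {"tx": 0, "ty": 0, "tz": 0, "rx": 0, "ry": 0, "rz": 0}, {"tx": 0, "ty": 0, "tz": 0, "rx": 0, "ry": 0, "rz": 0}])

```text
time: 16.8
tool_pos: [429.4, 127.9, 32.3]
tcp_rot: [3.138, 0.179, 1.357]
contact_force: [-0.4, 0.2, 0.2]
grip_width: 34.8
finger_force: 0.0
```

```bash
python3 chk.py
```

```text
H,phi [22.458  0.189] toolx z -0.17801679234198498 slope 0.01002931637400839 TCP [429.39257042 127.88436513  32.32026639] lat -0.15844757497552422
cap (array([195.99, 256.03]), np.float64(74.9), np.float64(57.3)) [ 1.  -0.2  0.1]
```

Nothing shifted on release (cap 57.2 to 57.3). Retreating upwards.

carry_out(plan=[{"tx": 0, "ty": 0, "tz": 8, "rx": 0, "ry": 0, "rz": 0}, {"tx": 0, "ty": 0, "tz": 15, "rx": 0, "ry": 0, "rz": 0}, {"tx": 0, "ty": 0, "tz": 20, "rx": 0, "ry": 0, "rz": 0}, {"tx": 0, "ty": 0, "tz": 30, "rx": 0, "ry": 0, "rz": 0}, {"tx": 0, "ty": -10, "tz": 40, "rx": 0, "ry": 0, "rz": 0}, {"tx": 0, "ty": -10, "tz": 40, "rx": 0, "ry": 0, "rz": 0}, {"tx": 0, "ty": 0, "tz": 0, "rx": 0, "ry": 0, "rz": 0}, {"tx": 0, "ty": 0, "tz": 0, "rx": 0, "ry": 0, "rz": 0}, {"tx": 0, "ty": 0, "tz": 0, "rx": 0, "ry": 0, "rz": 0}])

```text
time: 17.8
tool_pos: [428.7, 107.9, 184.6]
tcp_rot: [3.14, 0.179, 1.358]
contact_force: [-0.5, -0.3, -0.1]
grip_width: 34.4
finger_force: 0.0
```

```bash
python3 - <<'E'
from h import *
W=model("wrist");p,R=tool();im=bot.capture("wrist");s=bot.capture("scene")
h=cv2.cvtColor(im,cv2.COLOR_RGB2HSV);k=cv2.inRange(h,(105,120,60),(125,255,255));N,l,st,ce=cv2.connectedComponentsWithStats(k)
C=np.array([448.1,214.4]);d=np.array([.2096,.9778]);n=np.array([.9778,-.2096])
for i in range(1,N):
    if st[i,4]>40:
        P=plane(W,ce[i],70)[:2]-C
        if abs(P@n)<25: print(st[i].tolist(),ce[i].round(1),"along",round(P@d,1),"lat",round(P@n,1))
s=s.astype(float);w=np.clip(s[...,0]-np.maximum(s[...,1],s[...,2])-40,0,None);b=np.zeros_like(w);b[235:268,186:204]=w[235:268,186:204];y,x=np.indices(b.shape);print("cap px",(b*x).sum()/b.sum(),(b*y).sum()/b.sum(),"(195.99,256.03 before)")
E
```

```text
[226, 0, 18, 4, 60] [234.6   1.2] along 41.1 lat -16.2
[264, 0, 20, 3, 58] [273.2   1. ] along 41.1 lat 15.6
[236, 20, 37, 5, 143] [254.   21.8] along 22.4 lat -0.2
[236, 35, 36, 9, 296] [253.6  38.9] along 7.4 lat -0.6
[236, 64, 36, 14, 504] [253.5  70.5] along -20.0 lat -0.9
[220, 100, 25, 15, 283] [232.7 106.9] along -51.4 lat -19.0
[264, 100, 27, 15, 294] [276.6 106.5] along -51.3 lat 18.9
cap px 195.98467198038014 256.0306560392397 (195.99,256.03 before)
```

The trap lies undisturbed on the slot line: bands at -20.0, 7.4 and 22.4 mm along it (expected -19.5, 8 and 22.9), within 1 mm sideways. Handing in.

```bash
python3 -c "
from plant import bot
print(bot.close_job())"
```

```text
the job is handed in; nothing more can be done
None
```

The spent trap was released from the coupling, drawn out and set down level in the larger two-slot rest; I let it go there, backed the arm clear and handed the job in at about 18 s, with no verdict returned.

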